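Load a bench tape dispenser by skewering the rolls on its axle

TASK

Load the tape dispenser: lift its steel axle out of the notches, run it through the cores of the three tan rolls that stand side by side in the storage rack, lift them off together on the axle, and lay the axle back in both notches so that the three rolls hang between the dispenser's cheeks, then push its hinged cover over until it is fully shut. Leave the blue roll standing in its bay at the end of the rack, don't handle the rolls with the fingers, and don't disturb the other things on the desk.

Things in the scene. Friction and masses are not known exactly. Their poses are not given: they have to be found in the camera images.
- dispenser: dark heavy tape dispenser, fixed. Origin on the desk under its middle; y along the axle, z up, cutter bar on its -x side (x = -62 mm, 55 mm high, only between the cheeks). Base 146 x 154 mm, 14 mm high. Two upright grey cheeks, 6 mm thick (y = +-65 to +-71 mm), 56 mm wide, 96 mm high, each with a notch in its top at x = 0; behind them hinge posts, x = 48 to 66 mm, 114 mm high
- cover (a joint): the dispenser's hinged cover, a clear panel in a grey frame, 116 mm wide (y), 118 mm from hinge to free edge, 4 mm thick: 0 rad = shut, level over the rolls, its top 111 mm over the desk; 1.57 = upright; starts open, leaning back at 1.72 to 1.86 (stop at 1.9). Hinge axis along the dispenser's y at x = 58 mm, 106 mm over the desk; light friction (about 1 N at the edge) holds it where it is left
- cover_edge (a point): middle of the cover's free edge, on its outer face (the face that looks up when shut and back, away from the robot, when open). Push on this face to swing the cover over; when shut the point lies at x = -60 mm of the dispenser
- seat (a point): point of the dispenser midway between its two notches, where the middle of a seated axle's centre line lies: 72 mm over the desk; axes as the dispenser. Each notch is open at the top, 17 mm wide, its floor 65 mm over the desk, its sides straight up to 84 mm, then flaring to 38 mm wide at 95 mm. Rolls hanging on a seated axle clear the base
- axle: loose steel axle, a plain round bar 14 mm in diameter and 230 mm long with blunt tapered ends (last 6 mm) and dark ribbed grip bands on the last 30 mm; both ends alike, about 100 g. Origin at its middle, its y axis along it (ends at y = +-115 mm). It starts in the dispenser's notches, sticking out about 44 mm past each cheek; it may roll about its y axis
- axle_end_p (a point): the tip of the axle at its +y end, on the centre line
- axle_end_n (a point): the tip of the axle at its -y end, on the centre line
- rack: grey storage rack, fixed, 96 mm deep (x), 236 mm long (y). Origin on the desk under its middle. Seven bays at y = 0, +-32, +-64, +-96 mm, parted by fins whose tops are 30 mm over the desk. Tan rolls stand in the bays at -32, 0, 32 mm; the blue roll at +96 or -96 mm (either); the bays at +-64 mm are empty; the other end bay holds only a low plug (top 16 mm over the desk)
- row (a point): point of the rack at the hole centre of the middle tan roll, 51 mm over the desk; y runs along the row of holes. The tan rolls fill y = -44 to 44 mm; 40 mm free length parts the outer tan roll from the blue roll. From the end without the blue roll an axle at this height meets nothing before the tan rolls
- tan_roll_a: tan masking tape standing on edge: outside diameter 72 mm, cardboard core with a 30 mm hole right through, 24 mm wide, about 60 g. Origin at its centre, its y axis is the axis of the hole (x and z may be turned about it). Starts in the bay at y = -32 mm of the rack.
- tan_roll_b: tan masking tape standing on edge: outside diameter 72 mm, cardboard core with a 30 mm hole right through, 24 mm wide, about 60 g. Origin at its centre, its y axis is the axis of the hole (x and z may be turned about it). Starts in the bay at y = 0 of the rack.
- tan_roll_c: tan masking tape standing on edge: outside diameter 72 mm, cardboard core with a 30 mm hole right through, 24 mm wide, about 60 g. Origin at its centre, its y axis is the axis of the hole (x and z may be turned about it). Starts in the bay at y = +32 mm of the rack.
- blue_roll: blue masking tape standing on edge: outside diameter 72 mm, cardboard core with a 30 mm hole right through, 24 mm wide, about 60 g. Origin at its centre, its y axis is the axis of the hole (x and z may be turned about it). Stays in its end bay of the rack.
- plug: black round plug, 22 mm across, 9 mm high, lying on the floor of the other end bay. Origin under its middle.
- vial: clear round parts vial with a red cap, 30 mm across, 44 mm high, standing. Origin under its middle. Leave alone.
- marker: white and black marker pen, 17 x 135 x 16 mm, lying along its y axis. Origin under its middle. Leave alone. Behind it, 0.66 m ahead and 0.43 m left of the robot, stands a tall fixed comparator stand: keep the arm clear of it on the way in.
- driver: yellow-handled screwdriver, 19 x 158 x 16 mm, lying along its y axis. Origin under its middle. Leave alone.
- calc: pocket calculator, 140 x 92 x 25 mm, lying flat. Origin under its middle. Leave alone.
Mind the look-alikes: they are no part of the job. What is shaped like the blue_roll but red is not meant.

How it is judged:
By the outcome, as a careful person would: the job done as asked, in the order asked, and still so for the second after the job is handed in, with the robot touching nothing.
It also fails if it takes over 69 s, if anything falls off the work surface, if the arm or the gripper's body presses on something with over 40 N, if the wrist force passes 120 N, or if a joint passes its speed limit or range.

ROBOT

A 6-joint arm with a two-finger parallel gripper is mounted at the origin on a cart in front of the work surface, level with it; the furniture and walls round the work are solid. World frame = base frame: x ahead of the robot, y to its left, z up, the work surface at z = 0. Lengths are in m, angles in rad, forces in N, time in s.
With the tool pointing down it reaches from about 0.275 to 1 m from the base axis. Payload 8.4 kg.
Tool frame: the origin (TCP) lies between the finger pads; the fingertips stand 11 mm ahead of it and the grasp point (between the pads) lies 8 mm behind it (r.tip_reach is the distance from the TCP to the fingertips, in m); z points along the fingers, x is the direction in which the jaws open and shut, and the axes are right-handed (so a half turn about z gives the same grasp; the last joint's range is limited). The gripper opens to 85 mm and grips with 20 to 120 N. Pads are 22 mm wide; open, the fingers measure 114 mm over their backs; the gripper's body (76 mm by 85 mm) begins 54 mm behind the grasp point. The pads swing forward as they close: fully open they stand 13 mm farther back than shut.
Start: joints at [1.333, 0.353, 1.633, -0, 1.155, -0.002], TCP at [0.146, 0.608, 0.242] pointing down, gripper open.
Joint ranges: [-2.63, 2.63], [-0.92, 2.1], [0.06, 2.66], [-1.3, 4.44], [0, 2.69], [-3.02, 3.02]. Speed limits (rad/s): [2.22, 2.22, 2.79, 3.14, 3.14, 3.14].

INTERFACE

Orientations are given as [roll, pitch, yaw] about the fixed x, y, z axes, in that order (R = Rz(yaw) Ry(pitch) Rx(roll)).
In Python, from rig import sensors, viewer, r, silhouettes gives the robot as it stands.
- The arm moves only by the tool drive_tool, never from a script. Its argument "series" is a list of rows, each an object of numbers: "x", "y", "z": the shift along the tool's x, y, z in mm; "twist": the turn about the tool's z in degrees. In form: [{"x": .., "y": .., "z": .., "twist": ..}, ...]. A call has 1 to 5 rows; each row shifts and turns the commanded pose from where the row before left it, along the tool's axes as they then stand; what a row does not reach is not made up. A row lasts 1/8 s, in which the tool goes at most 62.5 mm and 10.7 degrees, less where a joint would pass 70% of its speed; a pose out of reach is approached as far as the arm can. A call is refused whole if a number of a shift passes 62.5 or a number of a turn 10.7, either way. A call with a gripper value outside its range is refused whole. "jaw" is the opening in per cent of the stroke, from 0 (shut) to 100 (fully open), set as the call begins (left out, the last holds). The fingers move at their own pace and stop on an object; "grip_force" is the grip in N (left out, the last holds). Time passes only in rows, so rows that do not move let the fingers close. It gives the time, the measured TCP pose, the force and the opening at its end, in the units of the state.
- sensors.observe(): the state, without advancing time (a new reading comes with each control period).
- viewer.camera(name): name is "side" or "top" or "wrist"; returns the picture (480x640x3 uint8, blue, green, red); there is no depth.
- viewer.calibration(name): a dict with "vfov" (degrees; the focal length in pixels is half the picture's height over the tangent of half this angle, whatever the lens; pixels are square), "cx", "cy" (the principal point, pixels), "xyz" and "rotation" of the camera in the world; the wrist camera has in their place "mount" (4x4, takes a point from camera to tool coordinates, whose origin is the TCP and whose axes are the tool frame's). Camera axes: x right, y up, looking along -z (the intrinsics and any distortion apply to the point x, -y, -z); pixel columns grow to the right and rows downward; lengths in m; the calibration is good to about 2 mm. A picture is of the moment at which its call begins: read the wrist's pose just before it. calibration takes no time and is no camera call.
- r.job_done(): hands the job in, once; it reports no verdict.
Trained networks look in the newest picture that a camera, given by its name, has taken for a name from the list of things; names that differ only in an ending like _2 or _b are one class to them, and where a whole thing is asked for, a point or a joint stands for the part that bears it (a point fixed in the world has none). Each returns a list of dicts, best first, with "conf" (0 to 1); they miss things now and then, are a little off and sometimes report something else, mostly with a low value. They report only what shows in the picture. A call takes as long as a camera call. They do not tell look-alikes from the thing itself.
- silhouettes(label, camera): "pixels" (480x640 bool, what is visible of it) and "location" ([column, row] in pixels, amid what is visible of it).
The state is a dict: "t": time; "joint_positions": joint angles; "joint_velocities": joint speeds; "effort": joint torques, N m; "ee_pos": TCP position; "eef_rot": TCP orientation; "force": force on the tool from outside, world axes, zero at the start; "torque": the same for the moment, N m; "opening": finger opening in m.
Only numpy, scipy, OpenCV 4.12 (cv2) and the standard library are available. Lean on these libraries where they do the work, as an engineer would, in place of code of your own. Each camera call takes 0.05 s, during which the arm holds its last target.

## Working session

There is one attempt and no reset: what is moved stays moved. The work goes in short steps, Python scripts to look and compute and a tool call to move; the robot and the scene stay as the last step left them, time stands still between calls to the robot, and variables do not carry over. Pictures are saved under pics/ and viewed, and the job is handed in when it is done.

Besides the shell and the picture viewer there is one more tool, called after ">>>" by a JSON object that holds its "name" and its "arguments". drive_tool: Moves the arm, as the interface text tells. Its arguments: {"type":"object","properties":{"series":{"type":"array","items":{"type":"object","properties":{"x":{"type":"number"},"y":{"type":"number"},"z":{"type":"number"},"twist":{"type":"number"}}}},"jaw":{"type":"number"},"grip_force":{"type":"number"}},"required":["series"]}

```bash
ls; mkdir -p pics; python3 - <<'E'
from rig import sensors, viewer, r, silhouettes
import cv2
print(sensors.observe())
for n in ("side","top","wrist"):
    im=viewer.camera(n); cv2.imwrite(f"pics/{n}0.png",im); print(n,viewer.calibration(n))
print(r.tip_reach)
E
```

```text
pics
{'t': 0.0, 'joint_positions': array([ 1.33259768e+00,  3.53659637e-01,  1.63417126e+00, -2.30581060e-05,
        1.15519285e+00, -2.37936389e-03]), 'joint_velocities': array([-0.00169386, -0.00027496, -0.000778  ,  0.000385  ,  0.00049645,
        0.00179266]), 'effort': array([-6.63008677e-05, -6.05237961e+01, -3.42074597e+01, -1.17355635e-04,
        9.57433978e-03, -5.11272134e-06]), 'ee_pos': array([0.14590559, 0.60723611, 0.24153861]), 'eef_rot': array([3.14157498e+00, 1.43113146e-03, 1.33498635e+00]), 'force': array([0.37935315, 0.06398091, 0.25264789]), 'torque': array([-0.02225541, -0.02651855, -0.02800132]), 'opening': 0.08509475571836361}
side {'vfov': 55.027345784059726, 'cx': 317.49353106185936, 'cy': 238.3916745541311, 'xyz': array([0.4973324 , 0.79234989, 0.78606103]), 'rotation': array([ 0.8534049 , -0.01423952, -3.08748072])}
top {'vfov': 56.40956187345025, 'cx': 324.60445875177385, 'cy': 241.4264803718311, 'xyz': array([ 0.46980522, -0.01112163,  0.97844315]), 'rotation': array([ 0.06217405,  0.02569782, -1.57722806])}
wrist {'vfov': 71.02585457312982, 'cx': 315.2290843729472, 'cy': 239.93724089262233, 'mount': array([[ 9.99999735e-01,  7.15605955e-04, -1.33859759e-04,
        -1.17862964e-03],
       [ 6.35983080e-04, -9.48172220e-01, -3.17756254e-01,
        -8.17368919e-02],
       [-3.54310373e-04,  3.17756085e-01, -9.48172424e-01,
        -1.31648927e-01],
       [ 0.00000000e+00,  0.00000000e+00,  0.00000000e+00,
         1.00000000e+00]])}
0.011
```

View pics/top0.png

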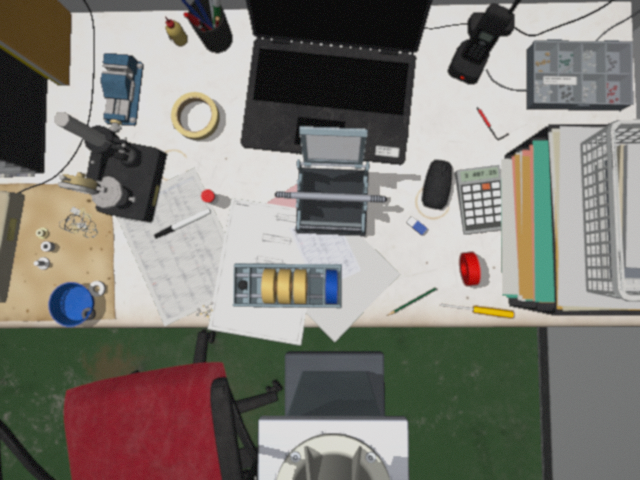

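View pics/side0.png

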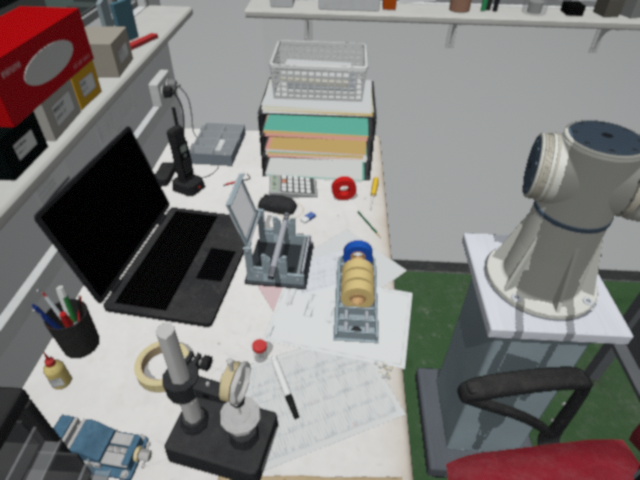

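View pics/wrist0.png

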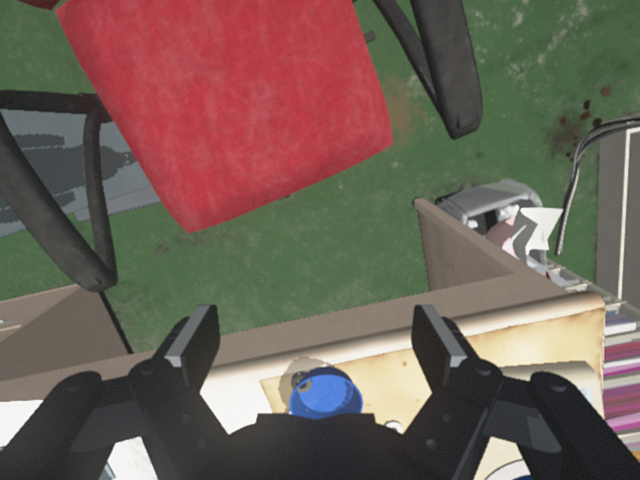

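```bash
cat > h.py <<'E'
import numpy as np, cv2
from scipy.spatial.transform import Rotation as Ro
from rig import sensors, viewer, r, silhouettes
def cam(n, st=None):
    c=viewer.calibration(n); f=240/np.tan(np.radians(c['vfov']/2))
    if 'mount' in c:
        st=st or sensors.observe(); T=np.eye(4); T[:3,:3]=Ro.from_euler('xyz',st['eef_rot']).as_matrix(); T[:3,3]=st['ee_pos']
        M=T@c['mount']; R=M[:3,:3]; p=M[:3,3]
    else: R=Ro.from_euler('xyz',c['rotation']).as_matrix(); p=np.array(c['xyz'])
    return dict(f=f,cx=c['cx'],cy=c['cy'],R=R,p=p)
def proj(C,P):
    q=(np.atleast_2d(P)-C['p'])@C['R']; return np.c_[C['cx']+C['f']*q[:,0]/-q[:,2], C['cy']-C['f']*q[:,1]/-q[:,2]]
def ray(C,uv):
    uv=np.atleast_2d(uv).astype(float); d=np.c_[(uv[:,0]-C['cx'])/C['f'],-(uv[:,1]-C['cy'])/C['f'],-np.ones(len(uv))]@C['R'].T
    return d
def at_z(C,uv,z):
    d=ray(C,uv); return C['p']+d*((z-C['p'][2])/d[:,2])[:,None]
def tri(cs,uvs):
    A=np.zeros((3,3));b=np.zeros(3)
    for C,uv in zip(cs,uvs):
        d=ray(C,uv)[0];d/=np.linalg.norm(d);M=np.eye(3)-np.outer(d,d);A+=M;b+=M@C['p']
    return np.linalg.solve(A,b)
def crop(im,box,s,fn):
    x0,y0,x1,y1=box; cv2.imwrite(fn,cv2.resize(im[y0:y1,x0:x1],None,fx=s,fy=s,interpolation=cv2.INTER_CUBIC))
E
python3 - <<'E'
from h import *
for n in("top","side"):
    C=cam(n); viewer.camera(n)
    for l,z in (("axle",.072),("blue_roll",.05),("tan_roll_a",.05),("rack",.0),("dispenser",.05)):
        for d in silhouettes(l,n)[:4]:
            ys,xs=np.nonzero(d['pixels'])
            if len(xs)<5: continue
            rect=cv2.minAreaRect(np.c_[xs,ys].astype(np.float32))
            print(n,l,round(d['conf'],2),d['location'],len(xs),[np.round(v,1) for v in rect],at_z(C,d['location'],z).round(3))
print(sensors.observe()['t'])
t=cv2.imread('pics/top0.png');s=cv2.imread('pics/side0.png')
crop(t,(220,110,420,330),2.7,'pics/topc.png'); crop(s,(200,160,420,350),3.5,'pics/sidec.png')
E
```

```text
top axle 0.96 [329.2, 195.6] 780 [array([330. , 196.9]), array([112.2,   7.8]), np.float64(2.5)] [[0.62  0.002 0.072]]
top blue_roll 0.94 [465.7, 268.2] 628 [array([469.7, 268.2]), array([34.4, 20.4]), np.float64(81.9)] [[ 0.47  -0.277  0.05 ]]
top blue_roll 0.79 [329.5, 287.9] 396 [array([331., 286.]), array([34., 12.]), np.float64(90.0)] [[0.432 0.003 0.05 ]]
top blue_roll 0.24 [284.8, 285.4] 523 [array([284. , 285.5]), array([35., 16.]), np.float64(90.0)] [[0.437 0.095 0.05 ]]
top tan_roll_a 0.87 [284.5, 285.0] 483 [array([284.5, 286. ]), array([34., 15.]), np.float64(90.0)] [[0.438 0.096 0.05 ]]
top tan_roll_a 0.56 [298.2, 283.8] 484 [array([300. , 285.5]), array([35., 14.]), np.float64(90.0)] [[0.44  0.068 0.05 ]]
top tan_roll_a 0.56 [269.7, 286.0] 538 [array([268.5, 286. ]), array([34., 17.]), np.float64(90.0)] [[0.436 0.127 0.05 ]]
top tan_roll_a 0.23 [211.7, 197.3] 199 [array([209.1, 196.8]), array([17.9, 13. ]), np.float64(26.6)] [[0.623 0.25  0.05 ]]
top rack 0.82 [293.1, 276.9] 2924 [array([287.5, 285.4]), array([109.5,  46. ]), np.float64(0.7)] [[0.454 0.083 0.   ]]
top d
[... 663 characters left out ...]
6, 250.8]), array([29.3, 21.4]), np.float64(2.3)] [[ 0.433 -0.01   0.05 ]]
side tan_roll_a 0.81 [354.6, 290.5] 819 [array([357.5, 293.5]), array([27., 33.]), np.float64(90.0)] [[0.443 0.114 0.05 ]]
side tan_roll_a 0.79 [357.9, 276.3] 365 [array([356.7, 276.9]), array([16.3, 32.4]), np.float64(86.3)] [[0.436 0.071 0.05 ]]
side tan_roll_a 0.73 [357.7, 267.6] 286 [array([357.7, 265.6]), array([31.1, 13.7]), np.float64(2.0)] [[0.436 0.044 0.05 ]]
side rack 0.89 [354.8, 319.2] 2111 [array([357. , 299.5]), array([46.5, 88. ]), np.float64(1.6)] [[0.44  0.152 0.   ]]
side dispenser 0.93 [270.4, 247.0] 4760 [array([270.6, 231.6]), array([126.4,  75. ]), np.float64(77.0)] [[ 0.642 -0.012  0.05 ]]
0.75
```

View pics/topc.png

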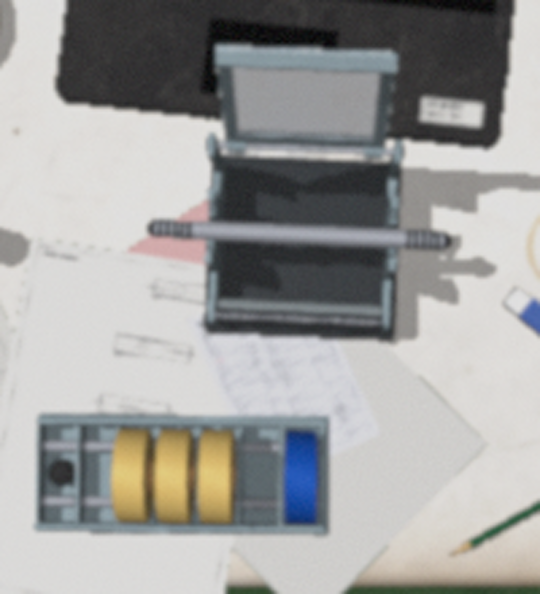

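View pics/sidec.png

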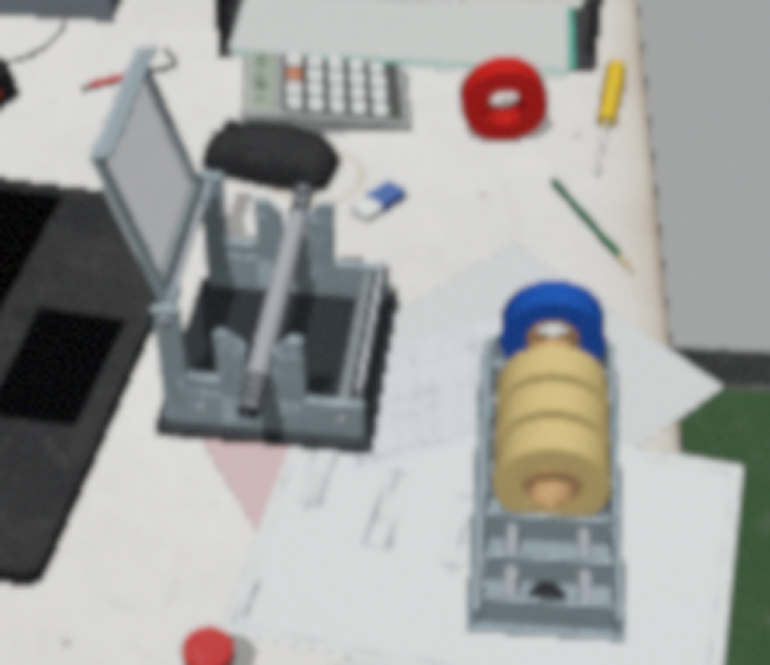

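```bash
python3 - <<'E'
from h import *
C=cam("top");S=cam("side")
k=lambda a,b:(220+a/2.7,110+b/2.7)
ks=lambda a,b:(200+a/3.5,160+b/3.5)
print('axle top', at_z(C,[k(149,229),k(453,242)],.072).round(4))
print('axle side', at_z(S,[ks(249,405),ks(304,190)],.072).round(4))
for z in (0,.03): print('rack',z, at_z(C,[k(38,416),k(328,415),k(328,532),k(36,532)],z).round(4).tolist())
for z in (0,.03): print('rackside',z, at_z(S,[ks(468,628),ks(624,636)],z).round(4).tolist())
# rolls: lateral ends at x extents z=.051
print('tan c edge x', at_z(C,[k(132,430),k(132,523),k(215,431),k(215,523),k(301,431),k(301,524)],.051).round(4).tolist())
print('tan top edges', at_z(C,[k(112,476),k(235,476),k(285,476),k(319,476)],.087).round(4).tolist())
print('hole side', at_z(S,[ks(551,490)],.051).round(4))
E
```

```text
axle top [[ 0.6229  0.1125  0.072 ]
 [ 0.6106 -0.1173  0.072 ]]
axle side [[ 0.6244  0.1035  0.072 ]
 [ 0.613  -0.1118  0.072 ]]
rack 0 [[0.4827, 0.2128, 0.0], [0.4819, -0.0229, 0.0], [0.388, -0.0221, 0.0], [0.389, 0.2139, 0.0]]
rack 0.03 [[0.4823, 0.2059, 0.03], [0.4815, -0.0225, 0.03], [0.3905, -0.0217, 0.03], [0.3915, 0.207, 0.03]]
rackside 0 [[0.4841, 0.2081, 0.0], [0.3918, 0.2079, 0.0]]
rackside 0.03 [[0.4846, 0.2304, 0.03], [0.3958, 0.2302, 0.03]]
tan c edge x [[0.4708, 0.1284, 0.051], [0.3997, 0.1283, 0.051], [0.4696, 0.0645, 0.051], [0.3995, 0.0647, 0.051], [0.4692, -0.0015, 0.051], [0.3984, -0.001, 0.051]]
tan top edges [[0.437, 0.1377, 0.087], [0.4365, 0.0469, 0.087], [0.4363, 0.0101, 0.087], [0.4361, -0.0149, 0.087]]
hole side [[0.4378 0.1417 0.051 ]]
```

```bash
cat > plan.py <<'E'
import sys
from h import *
def plan(tx,ty,tz,yawdeg,n=None,vmax=55,wmax=10.3):
    st=sensors.observe(); p=np.array(st['ee_pos'])*1000; yaw=st['eef_rot'][2]
    d=np.array([tx,ty,tz])*1000-p; dy=(np.degrees(yaw)-yawdeg+180)%360-180
    n=n or max(1,int(np.ceil(max(np.linalg.norm(d)/vmax,abs(dy)/wmax))))
    R0=Ro.from_euler('xyz',st['eef_rot']).as_matrix(); out=[]; tw=round(dy/n,1); cur=p.copy(); R=R0
    for i in range(n):
        goal=p+d*(i+1)/n; l=np.round(R.T@(goal-cur),1)
        cur=cur+R@l; out.append(dict(x=l[0],y=l[1],z=l[2],twist=tw)); R=R@Ro.from_euler('z',tw,degrees=True).as_matrix()
    import json
    for i in range(0,n,5): print(json.dumps([{k:float(v) for k,v in o.items()} for o in out[i:i+5]]))
    return out
if __name__=="__main__":
    a=[float(v) for v in sys.argv[1:5]]; plan(*a,n=int(sys.argv[5]) if len(sys.argv)>5 else None)
E
python3 plan.py .622 .096 .2 -3.1
```

```text
[{"x": -29.7, "y": 44.8, "z": 3.3, "twist": 6.1}, {"x": -24.8, "y": 47.7, "z": 3.2, "twist": 6.1}, {"x": -19.6, "y": 50.1, "z": 3.3, "twist": 6.1}, {"x": -14.1, "y": 51.8, "z": 3.2, "twist": 6.1}, {"x": -8.6, "y": 53.1, "z": 3.3, "twist": 6.1}]
[{"x": -2.9, "y": 53.7, "z": 3.2, "twist": 6.1}, {"x": 2.9, "y": 53.7, "z": 3.3, "twist": 6.1}, {"x": 8.5, "y": 53.0, "z": 3.2, "twist": 6.1}, {"x": 14.2, "y": 51.9, "z": 3.3, "twist": 6.1}, {"x": 19.5, "y": 50.1, "z": 3.2, "twist": 6.1}]
[{"x": 24.8, "y": 47.7, "z": 3.3, "twist": 6.1}, {"x": 29.7, "y": 44.8, "z": 3.2, "twist": 6.1}, {"x": 34.3, "y": 41.4, "z": 3.3, "twist": 6.1}]
```

>>> {"name": "drive_tool", "arguments": {"series": [{"x": -29.7, "y": 44.8, "z": 3.3, "twist": 6.1}, {"x": -24.8, "y": 47.7, "z": 3.2, "twist": 6.1}, {"x": -19.6, "y": 50.1, "z": 3.3, "twist": 6.1}, {"x": -14.1, "y": 51.8, "z": 3.2, "twist": 6.1}, {"x": -8.6, "y": 53.1, "z": 3.3, "twist": 6.1}], "jaw": 100}}

```text
t: 1.38
ee_pos: [0.3301, 0.4096, 0.2261]
eef_rot: [3.142, -0.001, 0.799]
force: [1.6, 0.4, 0.2]
opening: 0.0858
```

```bash
python3 plan.py .622 .096 .2 -3.1
```

```text
[{"x": -2.7, "y": 53.5, "z": 3.3, "twist": 6.1}, {"x": 3.0, "y": 53.5, "z": 3.2, "twist": 6.1}, {"x": 8.7, "y": 52.8, "z": 3.3, "twist": 6.1}, {"x": 14.3, "y": 51.6, "z": 3.3, "twist": 6.1}, {"x": 19.7, "y": 49.8, "z": 3.2, "twist": 6.1}]
[{"x": 24.8, "y": 47.5, "z": 3.3, "twist": 6.1}, {"x": 29.7, "y": 44.5, "z": 3.2, "twist": 6.1}, {"x": 34.3, "y": 41.1, "z": 3.3, "twist": 6.1}]
```

>>> {"name": "drive_tool", "arguments": {"series": [{"x": -2.7, "y": 53.5, "z": 3.3, "twist": 6.1}, {"x": 3.0, "y": 53.5, "z": 3.2, "twist": 6.1}, {"x": 8.7, "y": 52.8, "z": 3.3, "twist": 6.1}, {"x": 14.3, "y": 51.6, "z": 3.3, "twist": 6.1}, {"x": 19.7, "y": 49.8, "z": 3.2, "twist": 6.1}]}}

```text
t: 2.0
ee_pos: [0.5134, 0.2141, 0.2099]
eef_rot: [-3.141, -0.001, 0.267]
force: [-0.6, 0.5, -0.2]
opening: 0.0854
```

>>> {"name": "drive_tool", "arguments": {"series": [{"x": 24.8, "y": 47.5, "z": 3.3, "twist": 6.1}, {"x": 29.7, "y": 44.5, "z": 3.2, "twist": 6.1}, {"x": 34.3, "y": 41.1, "z": 3.3, "twist": 6.1}, {"x": 0}]}}

```text
invalid input
```

```bash
python3 - <<'E'
from h import *
print(sensors.observe()['ee_pos'],sensors.observe()['eef_rot'])
st=sensors.observe();im=viewer.camera("wrist");cv2.imwrite('pics/w1.png',im)
C=cam("wrist",st)
for d in silhouettes("axle","wrist")[:2]:
    ys,xs=np.nonzero(d['pixels']); print(d['conf'],len(xs),cv2.minAreaRect(np.c_[xs,ys].astype(np.float32)))
m=np.array([.617,-.002,.072]);a=np.array([.0535,.9986,0])
print(proj(C,[m+a*t for t in(.115,.085,.071,-.071,-.115)]).round(1))
E
```

```text
[0.51337565 0.21413084 0.20985131] [-3.14140887e+00 -6.60192148e-04  2.66745932e-01]
0.91 928 ((386.7286682128906, 386.6029357910156), (16.68816375732422, 67.8925552368164), 24.227745056152344)
[[398.7 356.1]
 [386.8 380.4]
 [381.5 391.3]
 [334.2 488.2]
 [321.7 513.9]]
```

View pics/w1.png

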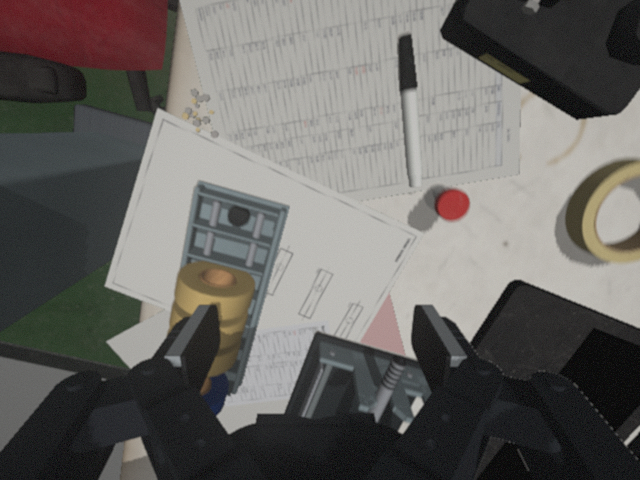

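>>> {"name": "drive_tool", "arguments": {"series": [{"x": 24.8, "y": 47.5, "z": 3.3, "twist": 6.1}, {"x": 29.7, "y": 44.5, "z": 3.2, "twist": 6.1}, {"x": 34.3, "y": 41.1, "z": 3.3, "twist": 6.1}, {"x": 0, "y": 0, "z": 0, "twist": 0}]}}

```text
t: 2.6
ee_pos: [0.6237, 0.0961, 0.1995]
eef_rot: [3.141, -0.001, -0.053]
force: [0.6, 0.5, 0.3]
opening: 0.0851
```

```bash
python3 - <<'E'
from h import *
st=sensors.observe();print(st['ee_pos'],st['eef_rot'])
im=viewer.camera("wrist")
C=cam("wrist",st)
for d in silhouettes("axle","wrist")[:2]:
    ys,xs=np.nonzero(d['pixels']); print(d['conf'],len(xs),d['location'],cv2.minAreaRect(np.c_[xs,ys].astype(np.float32)))
m=np.array([.617,-.002,.072]);a=np.array([.0535,.9986,0])
P=proj(C,[m+a*t for t in(.115,.085,.071,-.071,-.115)]);print(P.round(1))
for p in P: cv2.circle(im,tuple(int(v) for v in p),2,(0,0,255),-1)
cv2.imwrite('pics/w2.png',im)
E
```

```text
[0.62371948 0.09605375 0.19952923] [ 3.14123410e+00 -6.31666861e-04 -5.27217122e-02]
0.64 3868 [89.2, 201.7] ((89.83168029785156, 202.81683349609375), (41.791561126708984, 103.78237915039062), 84.2894058227539)
[[313.6 212.4]
 [313.7 248.1]
 [313.7 263.9]
 [313.9 399.9]
 [313.9 434.7]]
```

View pics/w2.png

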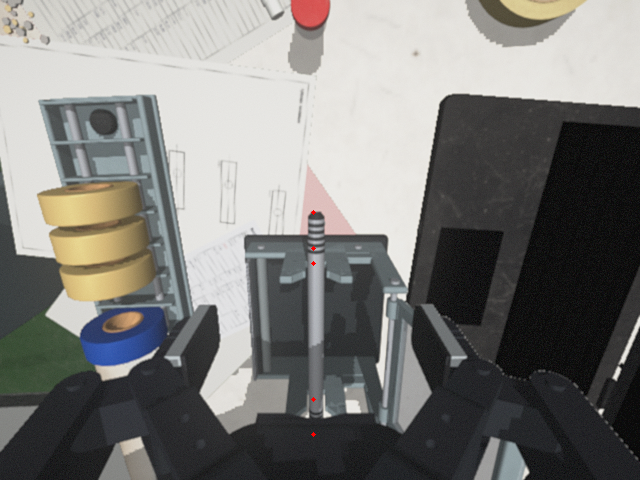

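```bash
python3 plan.py .6235 .097 .064 -3.06 5
```

```text
[{"x": 0.4, "y": 0.2, "z": 27.1, "twist": 0.0}, {"x": 0.5, "y": 0.3, "z": 27.1, "twist": 0.0}, {"x": 0.4, "y": 0.2, "z": 27.1, "twist": 0.0}, {"x": 0.5, "y": 0.3, "z": 27.1, "twist": 0.0}, {"x": 0.4, "y": 0.2, "z": 27.2, "twist": 0.0}]
```

>>> {"name": "drive_tool", "arguments": {"series": [{"x": 0.2, "y": 0, "z": 27.1, "twist": 0}, {"x": 0.2, "y": 0, "z": 27.1, "twist": 0}, {"x": 0.2, "y": 0, "z": 27.1, "twist": 0}, {"x": 0.2, "y": 0, "z": 27.1, "twist": 0}, {"x": 0.2, "y": 0, "z": 27.1, "twist": 0}]}}

```text
t: 3.32
ee_pos: [0.6219, 0.0999, 0.064]
eef_rot: [-3.141, 0.0, -0.046]
force: [0.2, -0.6, 0.1]
opening: 0.0851
```

>>> {"name": "drive_tool", "arguments": {"series": [{"x": 0, "y": 0, "z": 0, "twist": 0}]}}

```text
t: 3.45
ee_pos: [0.6205, 0.0993, 0.0628]
eef_rot: [3.141, 0.004, -0.047]
force: [-0.6, -0.1, -0.4]
opening: 0.0853
```

```bash
python3 - <<'E'
from h import *
for i in range(4):
    st=sensors.observe();print(st['t'],st['ee_pos'].round(4),st['eef_rot'].round(4),st['force'].round(1))
    im=viewer.camera("wrist")
cv2.imwrite('pics/w3.png',im)
E
```

```text
3.45 [0.6205 0.0993 0.0628] [ 3.141   0.0042 -0.0468] [-0.6 -0.1 -0.4]
3.5 [0.6217 0.0993 0.0642] [ 3.1414e+00  1.8000e-03 -4.7200e-02] [ 0.7  0.2 -0.3]
3.55 [0.6227 0.0992 0.0651] [-3.1415 -0.     -0.0476] [-0.3  0.4  0.5]
3.6 [0.6233 0.099  0.0657] [-3.1412e+00 -1.4000e-03 -4.7900e-02] [ 0.3 -0.2 -0.2]
```

View pics/w3.png

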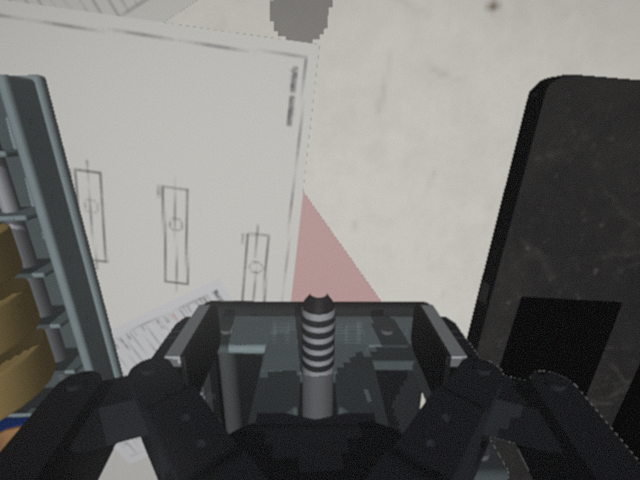

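>>> {"name": "drive_tool", "arguments": {"series": [{"x": 0, "y": 2, "z": 1, "twist": 0.3}, {"x": 0, "y": 0, "z": 0, "twist": 0}, {"x": 0, "y": 0, "z": 0, "twist": 0}, {"x": 0, "y": 0, "z": 0, "twist": 0}, {"x": 0, "y": 0, "z": 0, "twist": 0}], "jaw": 0, "grip_force": 110}}

```text
t: 4.28
ee_pos: [0.623, 0.0962, 0.0636]
eef_rot: [-3.142, -0.0, -0.054]
force: [-1.3, 0.3, 2.8]
opening: 0.0106
```

>>> {"name": "drive_tool", "arguments": {"series": [{"x": 0, "y": 0, "z": 0, "twist": 0}, {"x": 0, "y": 0, "z": 0, "twist": 0}]}}

```text
t: 4.53
ee_pos: [0.623, 0.0962, 0.0635]
eef_rot: [3.142, -0.0, -0.054]
force: [-0.8, -0.8, 3.0]
opening: 0.0108
```

```bash
python3 - <<'E'
from h import *
for i in range(3):
    st=sensors.observe();print(st['t'],st['ee_pos'].round(4),st['eef_rot'].round(4),st['force'].round(1),st['torque'].round(2),st['opening'],st['joint_positions'].round(5))
    im=viewer.camera("wrist")
cv2.imwrite('pics/w4.png',im)
E
```

```text
4.525 [0.623  0.0962 0.0635] [ 3.1416e+00 -3.0000e-04 -5.4300e-02] [-0.8 -0.8  3. ] [-0.15 -0.03 -0.02] 0.010794381126432292 [ 1.5083e-01  5.6851e-01  1.7454e+00 -1.0000e-04  8.2735e-01  2.0515e-01]
4.575 [0.623  0.0962 0.0635] [ 3.1416e+00 -3.0000e-04 -5.4300e-02] [-0.2 -1.1  3.9] [-0.05  0.04  0.06] 0.010582203961333223 [ 1.50790e-01  5.68500e-01  1.74541e+00 -9.00000e-05  8.27360e-01
  2.05160e-01]
4.625 [0.623  0.0962 0.0635] [ 3.1416e+00 -4.0000e-04 -5.4200e-02] [ 0.3 -0.4  2. ] [-0.15 -0.03 -0.04] 0.010658199762949145 [ 1.50830e-01  5.68540e-01  1.74539e+00 -1.00000e-04  8.27320e-01
  2.05140e-01]
```

View pics/w4.png

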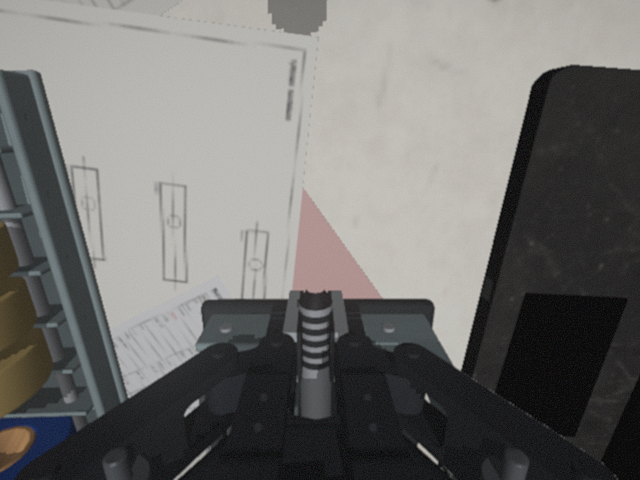

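>>> {"name": "drive_tool", "arguments": {"series": [{"x": 0, "y": 0, "z": -5, "twist": 0}, {"x": 0, "y": 0, "z": -10, "twist": 0}, {"x": 0, "y": 0, "z": -20, "twist": 0}, {"x": 0, "y": 0, "z": -20, "twist": 0}, {"x": 0, "y": 0, "z": -10, "twist": 0}]}}

```text
t: 5.3
ee_pos: [0.6236, 0.0964, 0.1308]
eef_rot: [-3.141, -0.002, -0.054]
force: [-0.2, 0.2, -1.3]
opening: 0.0107
```

```bash
python3 - <<'E'
from h import *
st=sensors.observe();print(st['t'],st['ee_pos'].round(4),st['eef_rot'].round(4),st['force'].round(1),st['torque'].round(2),st['opening'])
for n in("wrist","side","top"):
    im=viewer.camera(n)
    if n=="side": crop(im,(200,100,420,290),3.5,'pics/s5.png')
    elif n=="top": crop(im,(220,110,420,330),2.7,'pics/t5.png')
    else: cv2.imwrite('pics/w5.png',im)
E
```

```text
5.3 [0.6236 0.0964 0.1308] [-3.1411e+00 -2.5000e-03 -5.4300e-02] [-0.2  0.2 -1.3] [ 0.12 -0.01 -0.02] 0.010723016693467681
```

View pics/w5.png

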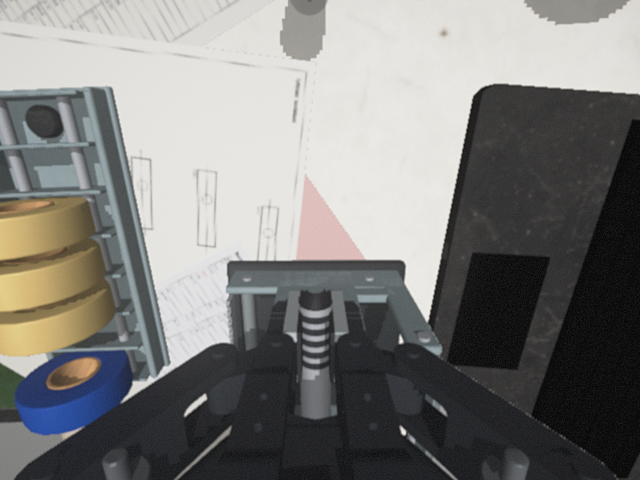

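View pics/s5.png

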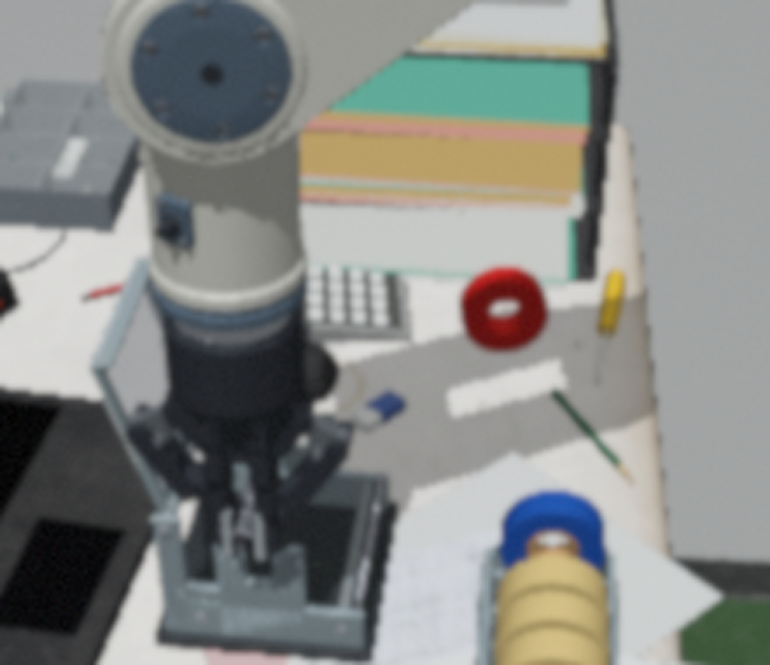

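View pics/t5.png

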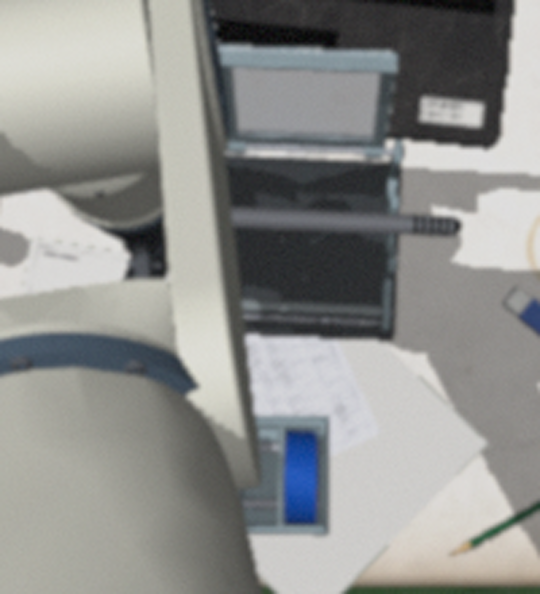

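```bash
python3 - <<'E'
from h import *
C=cam("top")
for z in(.12,.13,.139,.15): 
    u=proj(C,[[.6115,-.1168,z]])[0]; print(z,((u-[220,110])*2.7).round(1))
E
python3 plan.py .440 .39 .16 -0.6
```

```text
0.12 [460.  230.3]
0.13 [461.7 227.9]
0.139 [463.3 225.8]
0.15 [465.3 223.1]
[{"x": -28.4, "y": -40.5, "z": -4.4, "twist": -0.4}, {"x": -28.1, "y": -40.7, "z": -4.4, "twist": -0.4}, {"x": -27.8, "y": -40.8, "z": -4.5, "twist": -0.4}, {"x": -27.6, "y": -41.1, "z": -4.4, "twist": -0.4}, {"x": -27.2, "y": -41.3, "z": -4.4, "twist": -0.4}]
[{"x": -27.0, "y": -41.4, "z": -4.4, "twist": -0.4}, {"x": -26.6, "y": -41.6, "z": -4.4, "twist": -0.4}]
```

>>> {"name": "drive_tool", "arguments": {"series": [{"x": -10, "y": -15, "z": -8, "twist": -0.4}, {"x": -28.1, "y": -40.7, "z": -6, "twist": -0.4}, {"x": -27.8, "y": -40.8, "z": -4.5, "twist": -0.4}, {"x": -27.6, "y": -41.1, "z": -4.4, "twist": -0.4}, {"x": -27.2, "y": -41.3, "z": -4.4, "twist": -0.4}]}}

```text
t: 6.08
ee_pos: [0.5071, 0.2813, 0.1556]
eef_rot: [3.141, 0.001, -0.019]
force: [0.7, 0.1, -1.3]
opening: 0.011
```

```bash
python3 plan.py .4379 .40 .10 -0.6 5
```

```text
[{"x": -14.3, "y": -23.5, "z": 11.1, "twist": -0.1}, {"x": -14.2, "y": -23.5, "z": 11.2, "twist": -0.1}, {"x": -14.2, "y": -23.5, "z": 11.1, "twist": -0.1}, {"x": -14.1, "y": -23.6, "z": 11.1, "twist": -0.1}, {"x": -14.1, "y": -23.5, "z": 11.1, "twist": -0.1}]
```

>>> {"name": "drive_tool", "arguments": {"series": [{"x": -14.3, "y": -23.5, "z": 2, "twist": -0.1}, {"x": -14.2, "y": -23.5, "z": 4, "twist": -0.1}, {"x": -14.2, "y": -23.5, "z": 10, "twist": -0.1}, {"x": -14.1, "y": -23.6, "z": 20, "twist": -0.1}, {"x": -14.1, "y": -23.5, "z": 20, "twist": -0.1}]}}

```text
t: 6.7
ee_pos: [0.4384, 0.3994, 0.099]
eef_rot: [3.141, 0.001, -0.01]
force: [0.1, 0.1, -1.7]
opening: 0.011
```

>>> {"name": "drive_tool", "arguments": {"series": [{"x": 0, "y": 0, "z": 0, "twist": 0}, {"x": 0, "y": 0, "z": 0, "twist": 0}, {"x": 0, "y": 0, "z": 0, "twist": 0}]}}

```text
t: 7.08
ee_pos: [0.4405, 0.398, 0.1003]
eef_rot: [-3.141, -0.001, -0.011]
force: [0.7, 0.6, -1.0]
opening: 0.011
```

```bash
python3 - <<'E'
from h import *
st=sensors.observe();print(st['t'],st['ee_pos'].round(4),st['eef_rot'].round(4),st['force'].round(1),st['torque'].round(2),st['opening'])
for n in("wrist","side","top"):
    im=viewer.camera(n); cv2.imwrite(f'pics/{n}6.png',im)
    if n=="side": crop(im,(280,190,480,360),4,'pics/s6.png')
    elif n=="top": crop(im,(130,220,360,330),3.4,'pics/t6.png')
E
```

```text
7.075 [0.4405 0.398  0.1003] [-3.1411e+00 -7.0000e-04 -1.1100e-02] [ 0.7  0.6 -1. ] [0.07 0.03 0.06] 0.011043441958291694
```

View pics/wrist6.png

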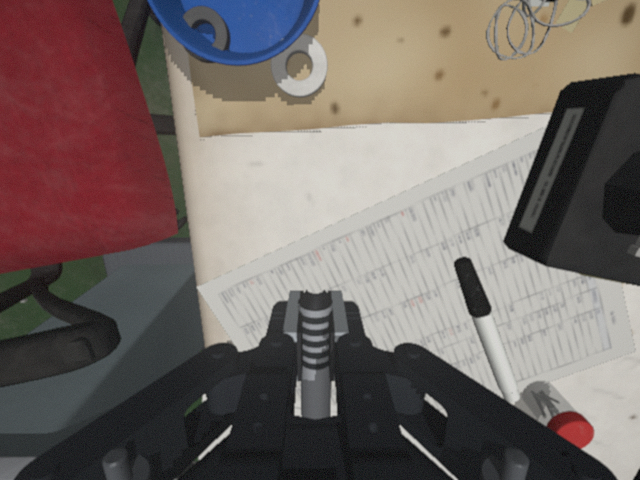

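View pics/s6.png

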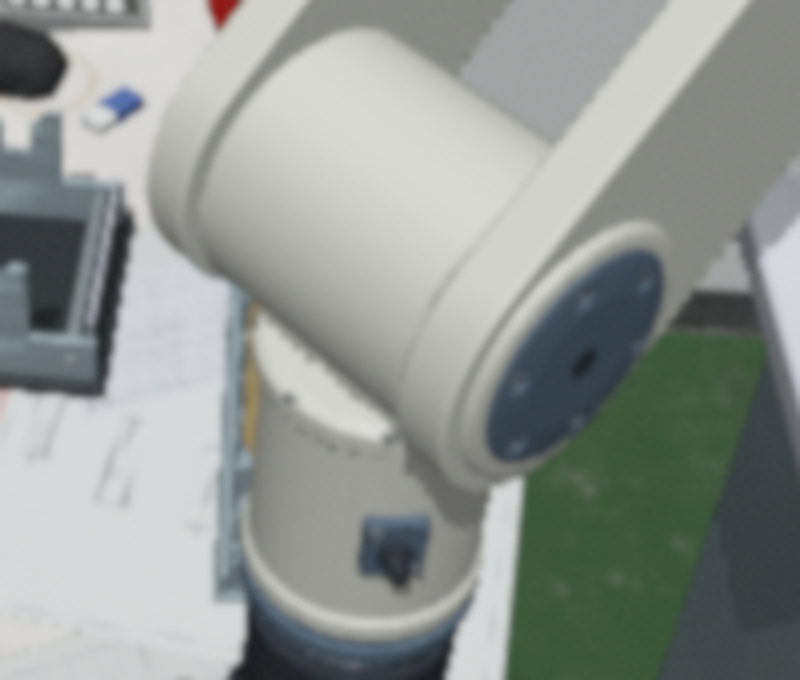

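View pics/t6.png

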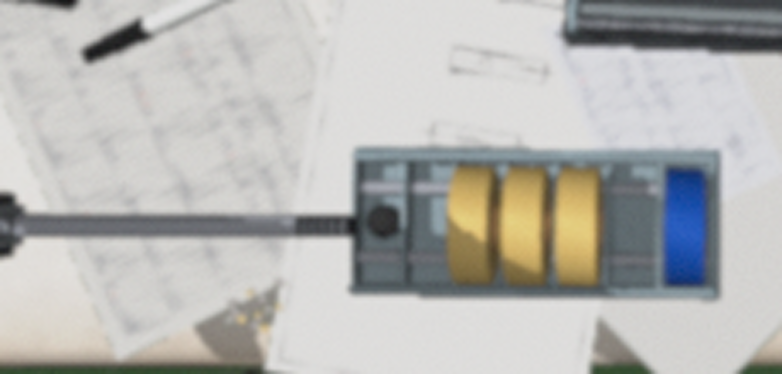

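```bash
python3 - <<'E'
from h import *
C=cam("top")
k=lambda a,b:(130+a/3.4,220+b/3.4)
print('axle',at_z(C,[k(30,225.5),k(355,226)],.1085).round(4).tolist())
print('pred tip',((proj(C,[[.438,.185,.1085]])[0]-[130,220])*3.4))
print('rolls',[at_z(C,[k(472,y),k(580,y)],.051).round(4).tolist() for y in(165,286)])
print('rack',at_z(C,[k(355,148),k(718,150),k(718,297),k(350,293)],.03).round(4).tolist())
im=cv2.imread('pics/top6.png')
E
```

```text
axle [[0.439, 0.3752, 0.1085], [0.4377, 0.187, 0.1085]]
pred tip [358.56168734 225.44928443]
rolls [[[0.4723, 0.1285, 0.051], [0.4718, 0.0625, 0.051]], [[0.3989, 0.1284, 0.051], [0.3986, 0.0627, 0.051]]]
rack [[0.4834, 0.2052, 0.03], [0.4806, -0.0219, 0.03], [0.3898, -0.0211, 0.03], [0.3933, 0.2078, 0.03]]
```

```bash
python3 plan.py .4370 .398 .0425 -0.6 4
```

```text
[{"x": -0.9, "y": 0.0, "z": 14.4, "twist": -0.0}, {"x": -0.9, "y": 0.0, "z": 14.5, "twist": -0.0}, {"x": -0.9, "y": 0.0, "z": 14.4, "twist": -0.0}, {"x": -0.9, "y": 0.0, "z": 14.4, "twist": -0.0}]
```

>>> {"name": "drive_tool", "arguments": {"series": [{"x": -0.5, "y": 0, "z": 14.4, "twist": 0}, {"x": -0.5, "y": 0, "z": 14.4, "twist": 0}, {"x": -0.5, "y": 0, "z": 14.4, "twist": 0}, {"x": -0.4, "y": 0, "z": 14.4, "twist": 0}, {"x": 0, "y": 0, "z": 0, "twist": 0}]}}

```text
t: 7.85
ee_pos: [0.4373, 0.3976, 0.0404]
eef_rot: [3.14, 0.002, -0.011]
force: [0.2, 0.8, -0.4]
opening: 0.0106
```

>>> {"name": "drive_tool", "arguments": {"series": [{"x": 0, "y": 0, "z": 0, "twist": 0}, {"x": 0, "y": 0, "z": 0, "twist": 0}, {"x": 0, "y": 0, "z": 0, "twist": 0}]}}

```text
t: 8.22
ee_pos: [0.4384, 0.3986, 0.0426]
eef_rot: [-3.141, -0.001, -0.011]
force: [-0.8, -0.1, -1.4]
opening: 0.0108
```

```bash
python3 - <<'E'
from h import *
st=sensors.observe();print(st['t'],st['ee_pos'].round(4),st['eef_rot'].round(4),st['force'].round(1),st['torque'].round(2),st['opening'])
for n in("top",):
    im=viewer.camera(n); cv2.imwrite(f'pics/{n}7.png',im)
    crop(im,(130,220,360,330),3.4,'pics/t7.png')
E
```

```text
8.225 [0.4384 0.3986 0.0426] [-3.141e+00 -7.000e-04 -1.060e-02] [-0.8 -0.1 -1.4] [ 0.15 -0.02  0.01] 0.010834239944993017
```

View pics/t7.png

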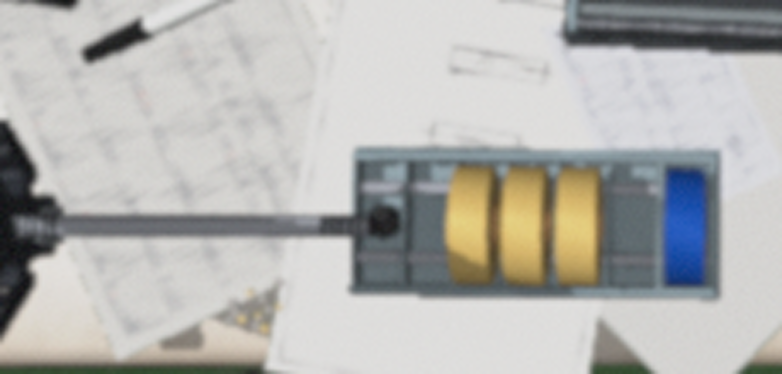

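>>> {"name": "drive_tool", "arguments": {"series": [{"x": 0, "y": 10, "z": 0, "twist": 0}, {"x": 0, "y": 15, "z": 0, "twist": 0}, {"x": 0, "y": 15, "z": 0, "twist": 0}, {"x": 0, "y": 15, "z": 0, "twist": 0}, {"x": 0, "y": 15, "z": 0, "twist": 0}]}}

```text
t: 8.9
ee_pos: [0.4374, 0.3271, 0.0421]
eef_rot: [3.142, 0.0, -0.011]
force: [0.3, -1.0, -1.5]
opening: 0.0108
```

```bash
python3 - <<'E'
from h import *
st=sensors.observe();print(st['t'],st['ee_pos'].round(4),st['eef_rot'].round(4),st['force'].round(1),st['torque'].round(2),st['opening'])
for n in("top",):
    im=viewer.camera(n); cv2.imwrite(f'pics/{n}8.png',im)
    crop(im,(130,220,360,330),3.4,'pics/t8.png')
E
```

```text
8.9 [0.4374 0.3271 0.0421] [ 3.1415e+00  1.0000e-04 -1.1000e-02] [ 0.3 -1.  -1.5] [0.06 0.03 0.04] 0.010813418710099597
```

View pics/t8.png

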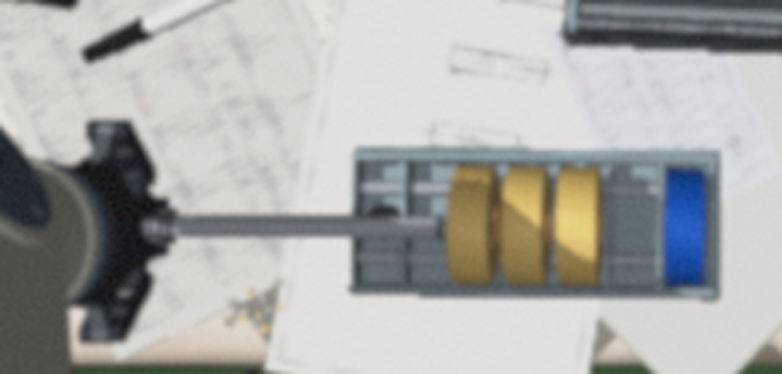

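>>> {"name": "drive_tool", "arguments": {"series": [{"x": 0, "y": 14, "z": 0, "twist": 0}, {"x": 0, "y": 14, "z": 0, "twist": 0}, {"x": 0, "y": 14, "z": 0, "twist": 0}, {"x": 0, "y": 14, "z": 0, "twist": 0}]}}

```text
t: 9.45
ee_pos: [0.4368, 0.2714, 0.0421]
eef_rot: [3.142, 0.0, -0.011]
force: [0.2, 0.2, -0.7]
opening: 0.0109
```

>>> {"name": "drive_tool", "arguments": {"series": [{"x": 0, "y": 13, "z": 0, "twist": 0}, {"x": 0, "y": 12, "z": 0, "twist": 0}, {"x": 0, "y": 10, "z": 0, "twist": 0}, {"x": 0, "y": 6, "z": 0, "twist": 0}, {"x": 0, "y": 0, "z": 0, "twist": 0}]}}

```text
t: 10.07
ee_pos: [0.4364, 0.231, 0.0421]
eef_rot: [-3.142, 0.0, -0.011]
force: [-0.1, -0.3, -0.9]
opening: 0.0105
```

```bash
python3 - <<'E'
from h import *
for i in range(2):
  st=sensors.observe();print(st['t'],st['ee_pos'].round(4),st['eef_rot'].round(4),st['force'].round(1),st['torque'].round(2),st['opening'])
  im=viewer.camera("top");
crop(im,(130,220,360,330),3.4,'pics/t9.png')
im=viewer.camera("wrist"); cv2.imwrite('pics/w9.png',im)
E
```

```text
10.075 [0.4364 0.231  0.0421] [-3.1416  0.     -0.0112] [-0.1 -0.3 -0.9] [0.09 0.02 0.02] 0.010528083232689021
10.125 [0.4365 0.2313 0.0421] [-3.1414e+00 -2.0000e-04 -1.1000e-02] [-0.2 -0.3 -0.9] [0.1  0.   0.02] 0.011055609115320377
```

View pics/t9.png

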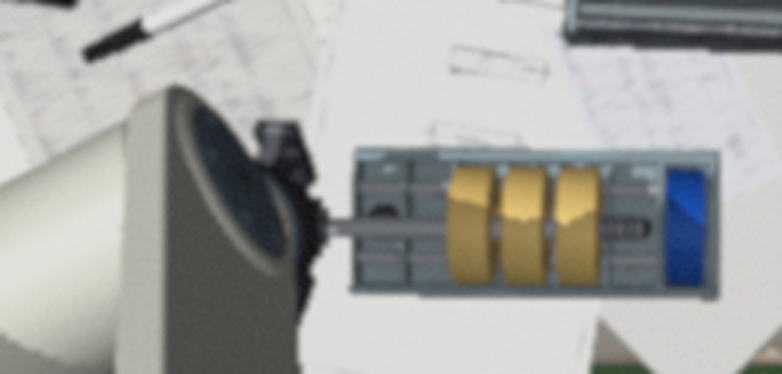

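View pics/w9.png

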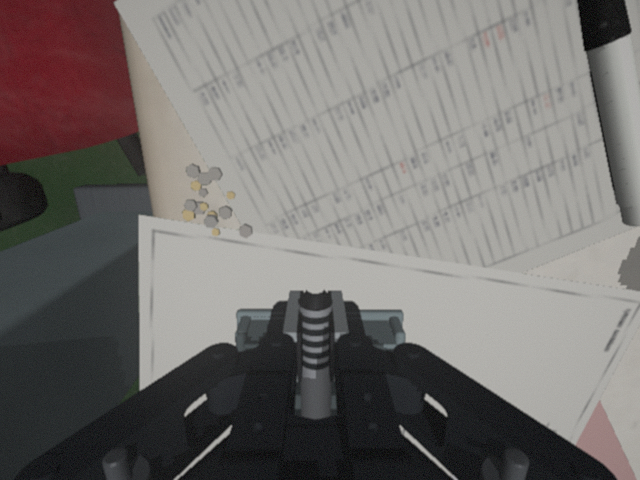

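>>> {"name": "drive_tool", "arguments": {"series": [{"x": 0, "y": 0, "z": -4, "twist": 0}, {"x": 0, "y": 0, "z": -4, "twist": 0}, {"x": 0, "y": 0, "z": -3, "twist": 0}, {"x": 0, "y": 0, "z": -3, "twist": 0}, {"x": 0, "y": 0, "z": -4, "twist": 0}], "grip_force": 120}}

```text
t: 10.85
ee_pos: [0.4362, 0.2313, 0.0602]
eef_rot: [3.141, 0.0, -0.011]
force: [-0.3, 0.2, -3.2]
opening: 0.0107
```

>>> {"name": "drive_tool", "arguments": {"series": [{"x": 0, "y": 0, "z": -6, "twist": 0}, {"x": 0, "y": 0, "z": -6, "twist": 0}, {"x": 0, "y": 0, "z": -10, "twist": 0}, {"x": 0, "y": 0, "z": -10, "twist": 0}, {"x": 0, "y": 0, "z": -5, "twist": 0}]}}

```text
t: 11.48
ee_pos: [0.4367, 0.2315, 0.098]
eef_rot: [-3.141, -0.001, -0.011]
force: [-0.5, -0.0, -2.7]
opening: 0.0105
```

```bash
python3 - <<'E'
from h import *
st=sensors.observe();print(st['t'],st['ee_pos'].round(4),st['eef_rot'].round(4),st['force'].round(1),st['torque'].round(2),st['opening'])
im=viewer.camera("top");
crop(im,(130,220,360,330),3.4,'pics/t10.png')
im=viewer.camera("side"); crop(im,(280,190,480,360),4,'pics/s10.png')
im=viewer.camera("wrist"); cv2.imwrite('pics/w10.png',im)
E
```

```text
11.475 [0.4367 0.2315 0.098 ] [-3.141e+00 -1.000e-03 -1.070e-02] [-0.5 -0.  -2.7] [ 0.41  0.   -0.01] 0.010490199779070111
```

View pics/t10.png

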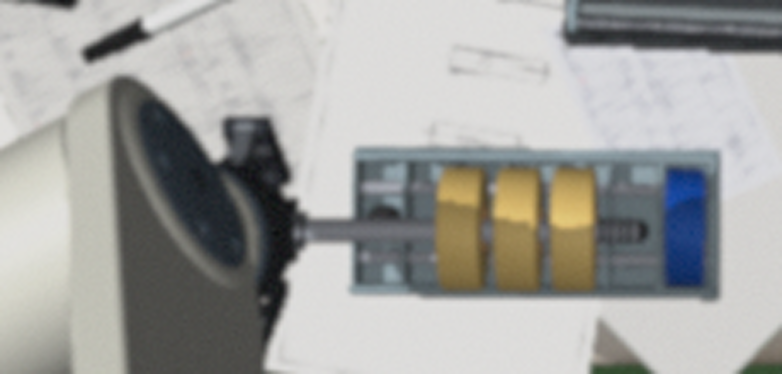

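View pics/s10.png

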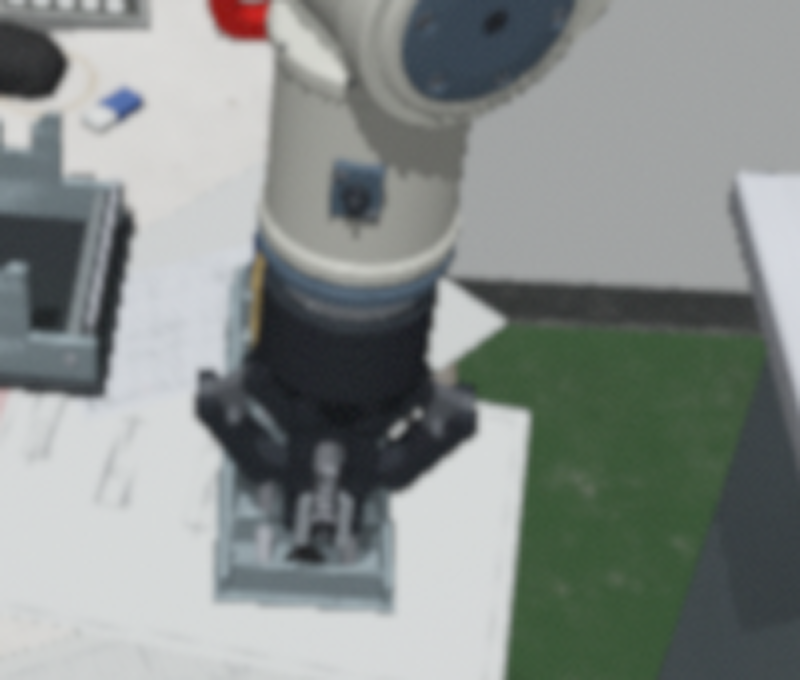

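View pics/w10.png

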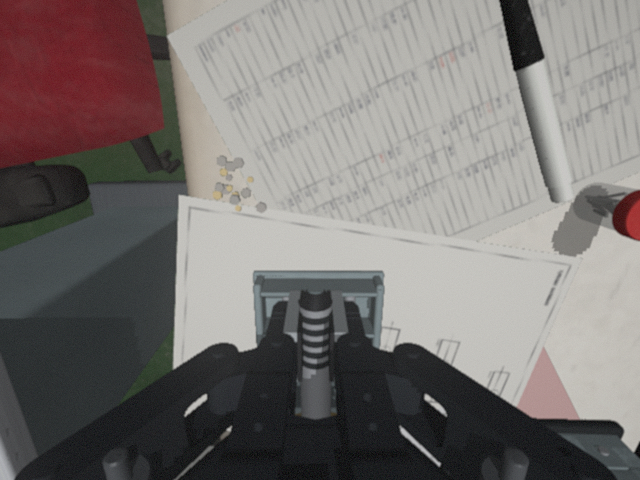

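```bash
python3 - <<'E'
from h import *
C=cam("top")
k=lambda a,b:(130+a/3.4,220+b/3.4)
print(at_z(C,[k(647,231)],.1065).round(4), at_z(C,[k(598,230),k(550,230),k(436,230)],.1345).round(4))
for z in(.09,.1065,.12): print(z,((proj(C,[[.4345,.0185,z],[.437,.2,z]])-[130,220])*3.4).round(1).tolist())
E
python3 plan.py .4367 .2315 .165 -0.6 3
```

```text
[[0.4339 0.0199 0.1065]] [[0.4357 0.046  0.1345]
 [0.4359 0.0726 0.1345]
 [0.4362 0.136  0.1345]]
0.09 [[650.4, 228.7], [340.1, 226.1]]
0.1065 [[649.4, 229.9], [333.3, 227.2]]
0.12 [[648.6, 230.9], [327.6, 228.1]]
[{"x": 0.1, "y": -0.0, "z": -22.5, "twist": -0.0}, {"x": 0.1, "y": -0.1, "z": -22.6, "twist": -0.0}, {"x": 0.0, "y": -0.0, "z": -22.5, "twist": -0.0}]
```

>>> {"name": "drive_tool", "arguments": {"series": [{"x": 0, "y": 0, "z": -10, "twist": 0}, {"x": 0, "y": 0, "z": -18, "twist": 0}, {"x": 0, "y": 0, "z": -20, "twist": 0}, {"x": 0, "y": 0, "z": -15, "twist": 0}, {"x": 0, "y": 0, "z": -6, "twist": 0}]}}

```text
t: 12.25
ee_pos: [0.4367, 0.2315, 0.1671]
eef_rot: [-3.141, -0.001, -0.011]
force: [0.3, 0.2, -2.4]
opening: 0.0104
```

```bash
python3 plan.py .6246 .1252 .165 -3.11 9
```

```text
[{"x": 21.0, "y": 11.6, "z": 0.2, "twist": 0.3}, {"x": 21.1, "y": 11.5, "z": 0.3, "twist": 0.3}, {"x": 21.1, "y": 11.3, "z": 0.2, "twist": 0.3}, {"x": 21.2, "y": 11.3, "z": 0.3, "twist": 0.3}, {"x": 21.2, "y": 11.1, "z": 0.2, "twist": 0.3}]
[{"x": 21.3, "y": 11.1, "z": 0.3, "twist": 0.3}, {"x": 21.4, "y": 10.9, "z": 0.2, "twist": 0.3}, {"x": 21.4, "y": 10.8, "z": 0.3, "twist": 0.3}, {"x": 21.5, "y": 10.7, "z": 0.2, "twist": 0.3}]
```

>>> {"name": "drive_tool", "arguments": {"series": [{"x": 10, "y": 5.5, "z": 0.2, "twist": 0.2}, {"x": 21.1, "y": 11.5, "z": 0.3, "twist": 0.3}, {"x": 21.1, "y": 11.3, "z": 0.2, "twist": 0.3}, {"x": 21.2, "y": 11.3, "z": 0.3, "twist": 0.3}, {"x": 21.2, "y": 11.1, "z": 0.2, "twist": 0.3}]}}

```text
t: 12.88
ee_pos: [0.5312, 0.1776, 0.1645]
eef_rot: [3.141, 0.001, -0.036]
force: [0.1, -0.0, -2.7]
opening: 0.0103
```

>>> {"name": "drive_tool", "arguments": {"series": [{"x": 21.3, "y": 11.1, "z": 0.3, "twist": 0.3}, {"x": 21.4, "y": 10.9, "z": 0.2, "twist": 0.3}, {"x": 21.4, "y": 10.8, "z": 0.3, "twist": 0.3}, {"x": 21.5, "y": 10.7, "z": 0.2, "twist": 0.3}, {"x": 10, "y": 5.2, "z": 0, "twist": 0.1}]}}

```text
t: 13.5
ee_pos: [0.6247, 0.1248, 0.1638]
eef_rot: [3.142, -0.0, -0.059]
force: [-1.1, 0.5, -2.5]
opening: 0.0104
```

>>> {"name": "drive_tool", "arguments": {"series": [{"x": 0, "y": 0, "z": 0, "twist": 0}, {"x": 0, "y": 0, "z": 0, "twist": 0}, {"x": 0, "y": 0, "z": 0, "twist": 0}, {"x": 0, "y": 0, "z": 0, "twist": 0}]}}

```text
t: 14.0
ee_pos: [0.6229, 0.1262, 0.164]
eef_rot: [-3.142, -0.0, -0.057]
force: [0.4, 0.4, -3.1]
opening: 0.0105
```

```bash
python3 - <<'E'
from h import *
st=sensors.observe();print(st['t'],st['ee_pos'].round(4),st['eef_rot'].round(4),st['force'].round(1),st['torque'].round(2),st['opening'])
im=viewer.camera("top");cv2.imwrite('pics/top11.png',im)
crop(im,(220,110,420,330),2.7,'pics/t11.png')
im=viewer.camera("side"); cv2.imwrite('pics/side11.png',im);crop(im,(200,100,420,290),3.5,'pics/s11.png')
im=viewer.camera("wrist"); cv2.imwrite('pics/w11.png',im)
E
```

```text
14.0 [0.6229 0.1262 0.164 ] [-3.1416 -0.     -0.0571] [ 0.4  0.4 -3.1] [ 0.42 -0.03  0.01] 0.01046317968893624
```

View pics/t11.png

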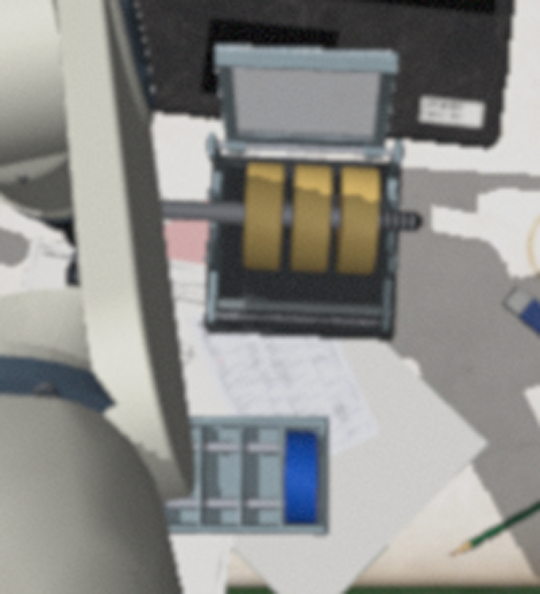

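View pics/s11.png

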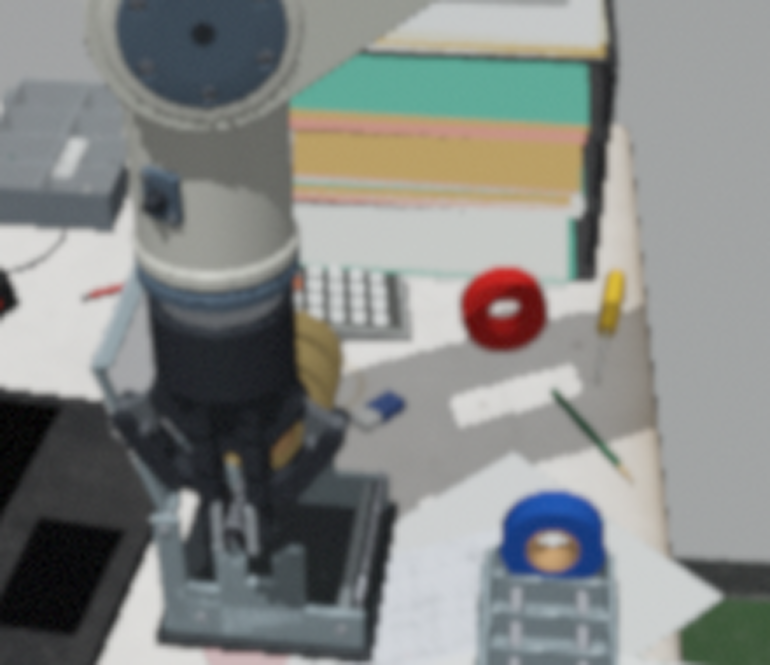

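View pics/w11.png

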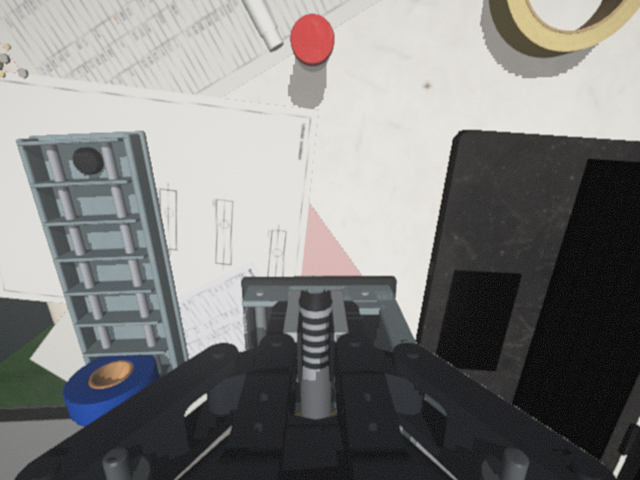

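```bash
python3 - <<'E'
from h import *
C=cam("top")
k=lambda a,b:(220+a/2.7,110+b/2.7)
P=at_z(C,[k(421,221)],.1725)[0];print('tip',P.round(4))
E_=at_z(C,[k(379,205),k(339,205),k(244,205)],.2005);print(E_.round(4))
print('cheeks',at_z(C,[k(208,260),k(222,260),k(385,260),k(397,260)],.096).round(4))
print('tip pred',np.array([.6229,.1262])-.2133*np.array([.0571,.998]))
E
python3 plan.py .6246 .1262 .11 -3.11 4
```

```text
tip [ 0.6094 -0.0843  0.1725]
[[ 0.6153 -0.0548  0.2005]
 [ 0.6156 -0.0288  0.2005]
 [ 0.6163  0.033   0.2005]]
cheeks [[ 0.5954  0.0656  0.096 ]
 [ 0.5953  0.0553  0.096 ]
 [ 0.5941 -0.0645  0.096 ]
 [ 0.594  -0.0733  0.096 ]]
tip pred [ 0.61072057 -0.0866734 ]
[{"x": 0.4, "y": -0.1, "z": 13.5, "twist": -0.0}, {"x": 0.3, "y": -0.1, "z": 13.5, "twist": -0.0}, {"x": 0.4, "y": -0.0, "z": 13.5, "twist": -0.0}, {"x": 0.4, "y": -0.1, "z": 13.5, "twist": -0.0}]
```

>>> {"name": "drive_tool", "arguments": {"series": [{"x": 0.4, "y": 1, "z": 10, "twist": -0.1}, {"x": 0.4, "y": 1, "z": 15, "twist": 0}, {"x": 0.4, "y": 1, "z": 15, "twist": 0}, {"x": 0.3, "y": 1, "z": 15, "twist": 0}, {"x": 0, "y": 0, "z": 8, "twist": 0}]}}

```text
t: 14.78
ee_pos: [0.6239, 0.1215, 0.0992]
eef_rot: [3.141, 0.002, -0.056]
force: [-1.2, -0.3, -2.6]
opening: 0.0101
```

>>> {"name": "drive_tool", "arguments": {"series": [{"x": 0, "y": 0, "z": 0, "twist": 0}, {"x": 0, "y": 0, "z": 0, "twist": 0}, {"x": 0, "y": 0, "z": 0, "twist": 0}, {"x": 0, "y": 0, "z": 0, "twist": 0}, {"x": 0, "y": 0, "z": 0, "twist": 0}]}}

```text
t: 15.4
ee_pos: [0.6246, 0.1217, 0.1011]
eef_rot: [-3.141, -0.0, -0.056]
force: [0.1, -0.0, -3.1]
opening: 0.0105
```

```bash
python3 - <<'E'
from h import *
for i in range(5):
  st=sensors.observe();print(st['t'],st['ee_pos'].round(4),st['eef_rot'].round(4),st['force'].round(1),st['torque'].round(2))
  im=viewer.camera("top")
crop(im,(220,110,420,330),2.7,'pics/t12.png')
E
```

```text
15.4 [0.6246 0.1217 0.1011] [-3.1415e+00 -4.0000e-04 -5.6100e-02] [ 0.1 -0.  -3.1] [ 0.32  0.   -0.02]
15.45 [0.6245 0.1217 0.1011] [-3.1416e+00 -2.0000e-04 -5.6100e-02] [ 0.1  0.2 -2.5] [ 0.29 -0.05  0.04]
15.5 [0.6245 0.1217 0.101 ] [-3.1416e+00 -1.0000e-04 -5.6000e-02] [-0.4  0.5 -3.3] [ 0.36  0.05 -0.06]
15.55 [0.6245 0.1217 0.101 ] [ 3.1416e+00 -1.0000e-04 -5.6000e-02] [ 0.2  0.2 -3.9] [ 0.37 -0.03 -0.02]
15.6 [0.6245 0.1218 0.1009] [-3.1416e+00 -1.0000e-04 -5.6000e-02] [-0.8 -0.6 -2.1] [ 0.39  0.01 -0.03]
```

View pics/t12.png

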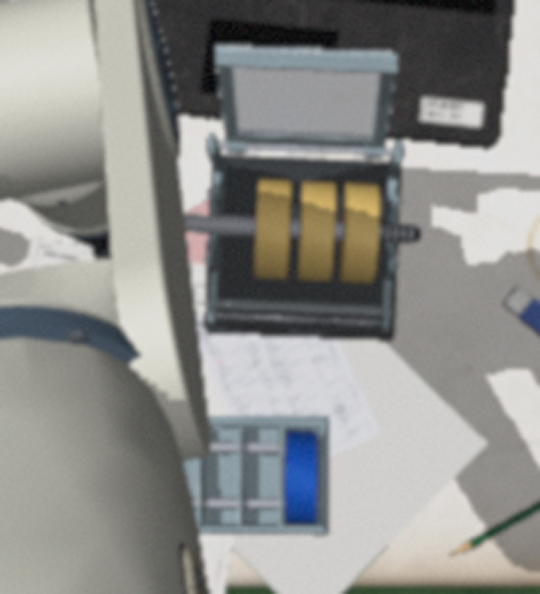

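>>> {"name": "drive_tool", "arguments": {"series": [{"x": 0, "y": 0, "z": 6, "twist": 0}, {"x": 0, "y": 0, "z": 6, "twist": 0}, {"x": 0, "y": 0, "z": 6, "twist": 0}, {"x": 0, "y": 0, "z": 6, "twist": 0}, {"x": 0, "y": 0, "z": 0, "twist": 0}]}}

```text
t: 16.27
ee_pos: [0.6242, 0.1216, 0.0762]
eef_rot: [3.141, 0.001, -0.056]
force: [0.1, -0.6, -3.2]
opening: 0.0108
```

>>> {"name": "drive_tool", "arguments": {"series": [{"x": 0, "y": 0, "z": 5, "twist": 0}, {"x": 0, "y": 0, "z": 4, "twist": 0}, {"x": 0, "y": 0, "z": 3, "twist": 0}, {"x": 0, "y": 0, "z": 0, "twist": 0}, {"x": 0, "y": 0, "z": 0, "twist": 0}]}}

```text
t: 16.9
ee_pos: [0.6246, 0.1217, 0.065]
eef_rot: [3.142, -0.0, -0.056]
force: [0.1, -0.5, -2.0]
opening: 0.01
```

```bash
python3 - <<'E'
from h import *
for i in range(3):
  st=sensors.observe();print(st['t'],st['ee_pos'].round(4),st['eef_rot'].round(4),st['force'].round(1),st['torque'].round(2))
  im=viewer.camera("top")
crop(im,(220,110,420,330),2.7,'pics/t13.png')
E
```

```text
16.9 [0.6246 0.1217 0.065 ] [ 3.1415e+00 -1.0000e-04 -5.6100e-02] [ 0.1 -0.5 -2. ] [ 0.1  -0.   -0.01]
16.95 [0.6246 0.1217 0.0651] [ 3.1416e+00 -2.0000e-04 -5.6100e-02] [ 0.2  0.5 -2. ] [ 0.02 -0.01 -0.08]
17.0 [0.6246 0.1217 0.065 ] [ 3.1416e+00 -1.0000e-04 -5.6000e-02] [-0.3  0.1 -1.6] [ 0.07  0.01 -0.03]
```

View pics/t13.png

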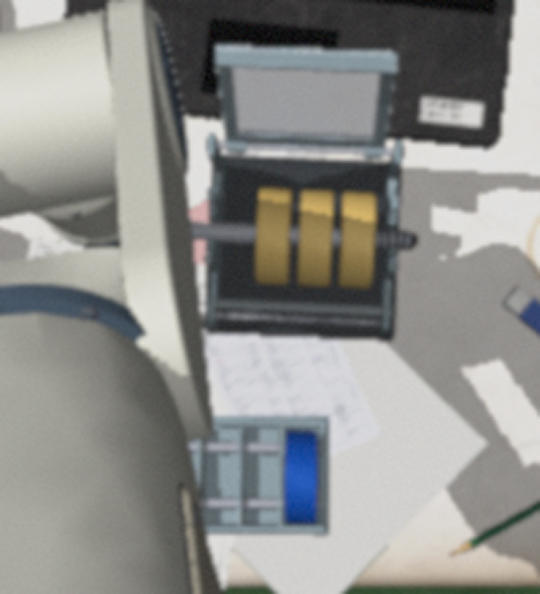

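>>> {"name": "drive_tool", "arguments": {"series": [{"x": 0, "y": 0, "z": 1, "twist": 0}, {"x": 0, "y": 0, "z": 0.5, "twist": 0}, {"x": 0, "y": 3, "z": 0, "twist": 0}, {"x": 0, "y": 3, "z": 0, "twist": 0}, {"x": 0, "y": 3, "z": 0, "twist": 0}]}}

```text
t: 17.68
ee_pos: [0.6243, 0.1127, 0.0636]
eef_rot: [-3.141, -0.001, -0.056]
force: [0.1, 3.6, 1.5]
opening: 0.011
```

>>> {"name": "drive_tool", "arguments": {"series": [{"x": 0, "y": 3, "z": 0, "twist": 0}, {"x": 0, "y": 3, "z": 0, "twist": 0}, {"x": 0, "y": 3, "z": 0, "twist": 0}, {"x": 0, "y": 3, "z": 0, "twist": 0}, {"x": 0, "y": 0, "z": 0, "twist": 0}]}}

```text
t: 18.3
ee_pos: [0.6235, 0.1003, 0.0636]
eef_rot: [3.141, -0.0, -0.056]
force: [0.1, 1.3, 4.3]
opening: 0.0107
```

```bash
python3 - <<'E'
from h import *
for i in range(2):
  st=sensors.observe();print(st['t'],st['ee_pos'].round(4),st['eef_rot'].round(4),st['force'].round(1),st['torque'].round(2))
  im=viewer.camera("top")
crop(im,(220,110,420,330),2.7,'pics/t14.png')
E
```

```text
18.3 [0.6235 0.1003 0.0636] [ 3.1412e+00 -4.0000e-04 -5.5900e-02] [0.1 1.3 4.3] [ 0.13 -0.09  0.05]
18.35 [0.6235 0.1002 0.0636] [ 3.1411e+00 -4.0000e-04 -5.6000e-02] [1.1 0.2 4. ] [ 0.08 -0.1   0.05]
```

View pics/t14.png

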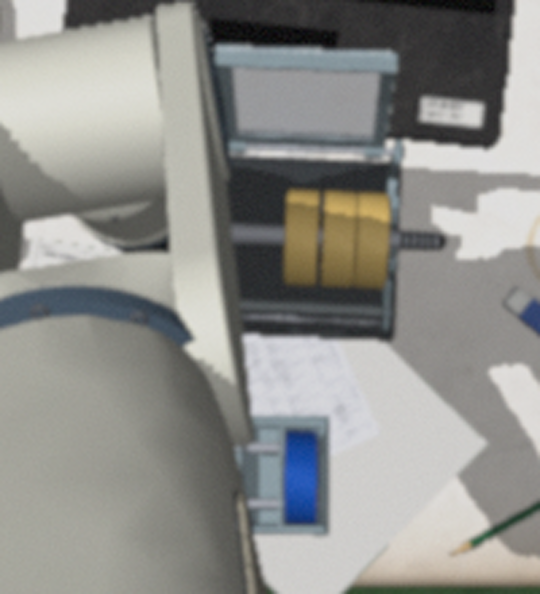

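>>> {"name": "drive_tool", "arguments": {"series": [{"x": 0, "y": -3, "z": -0.5, "twist": 0}, {"x": 0, "y": -3, "z": 0, "twist": 0}, {"x": 0, "y": 0, "z": 0, "twist": 0}]}}

```text
t: 18.77
ee_pos: [0.6234, 0.1072, 0.0637]
eef_rot: [-3.141, 0.001, -0.056]
force: [0.4, -0.2, 1.1]
opening: 0.0105
```

>>> {"name": "drive_tool", "arguments": {"series": [{"x": 0, "y": 0, "z": 0, "twist": 0}, {"x": 0, "y": 0, "z": 0, "twist": 0}, {"x": 0, "y": 0, "z": 0, "twist": 0}, {"x": 0, "y": 0, "z": 0, "twist": 0}, {"x": 0, "y": 0, "z": 0, "twist": 0}], "jaw": 60}}

```text
t: 19.4
ee_pos: [0.6237, 0.1067, 0.0639]
eef_rot: [3.142, 0.0, -0.056]
force: [0.3, -0.4, -0.0]
opening: 0.0514
```

>>> {"name": "drive_tool", "arguments": {"series": [{"x": 0, "y": 0, "z": -10, "twist": 0}, {"x": 0, "y": 0, "z": -25, "twist": 0}, {"x": 0, "y": -15, "z": -40, "twist": 0}, {"x": 0, "y": -30, "z": -50, "twist": 0}, {"x": 0, "y": -30, "z": -50, "twist": 0}]}}

```text
t: 20.02
ee_pos: [0.6277, 0.1822, 0.2413]
eef_rot: [-3.141, -0.001, -0.057]
force: [1.2, -0.2, 0.0]
opening: 0.0511
```

```bash
python3 - <<'E'
from h import *
for i in range(1):
  st=sensors.observe();print(st['t'],st['ee_pos'].round(4),st['eef_rot'].round(4),st['force'].round(1),st['opening'])
  im=viewer.camera("top")
crop(im,(220,110,420,330),2.7,'pics/t15.png')
im=viewer.camera("wrist"); cv2.imwrite('pics/w15.png',im)
im=viewer.camera("side"); crop(im,(200,100,420,290),3.5,'pics/s15.png')
E
```

```text
20.025 [0.6277 0.1822 0.2413] [-3.1414e+00 -5.0000e-04 -5.6600e-02] [ 1.2 -0.2  0. ] 0.051061814546800324
```

View pics/t15.png

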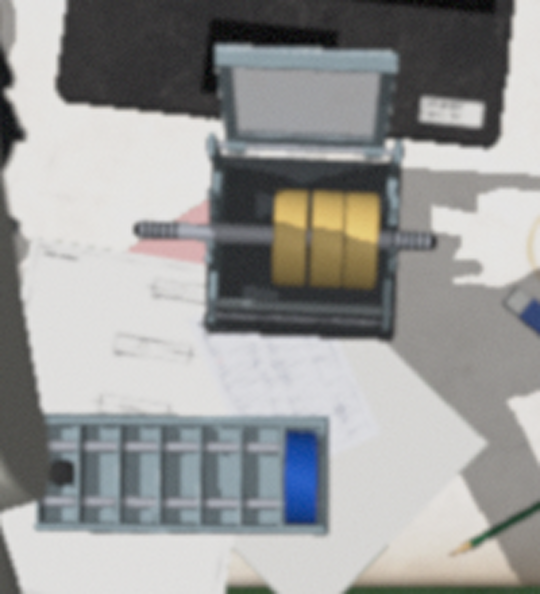

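View pics/w15.png

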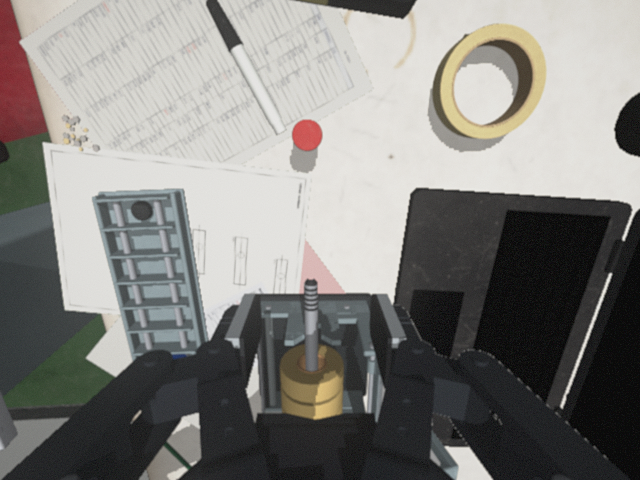

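View pics/s15.png

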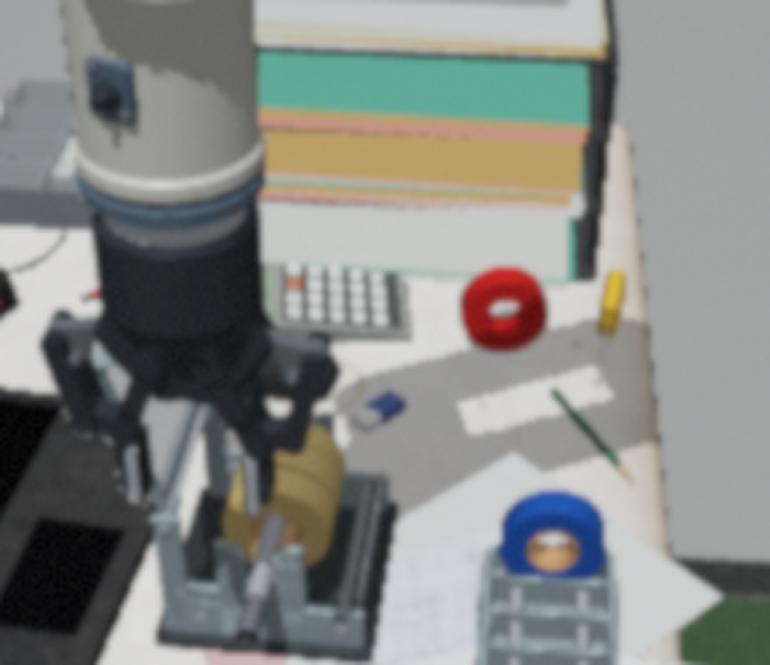

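```bash
python3 - <<'E'
from h import *
C=cam("top")
k=lambda a,b:(220+a/2.7,110+b/2.7)
P=at_z(C,[k(215,45),k(398,48),k(217,67),k(397,70)],.221);print(P.round(4))
O=np.array([.6178,-.003]); ex=np.array([.9985,-.0547]);ey=np.array([.0547,.9985])
for p in P: print(((p[:2]-O)@ex).round(4),((p[:2]-O)@ey).round(4))
H=at_z(C,[k(215,150),k(400,153)],.106);
for p in H: print('h',((p[:2]-O)@ex).round(4),((p[:2]-O)@ey).round(4))
E
python3 plan.py .7400 -.0094 .30 -3.15 6
```

```text
[[ 0.716   0.0499  0.221 ]
 [ 0.7123 -0.0668  0.221 ]
 [ 0.7016  0.0487  0.221 ]
 [ 0.6981 -0.066   0.221 ]]
0.0951 0.0582
0.0978 -0.0586
0.0809 0.0562
0.0836 -0.0585
h 0.0537 0.0654
h 0.0572 -0.0698
[{"x": 20.2, "y": 31.1, "z": -9.4, "twist": 0.0}, {"x": 20.2, "y": 31.0, "z": -9.5, "twist": 0.0}, {"x": 20.2, "y": 31.1, "z": -9.4, "twist": 0.0}, {"x": 20.1, "y": 31.1, "z": -9.4, "twist": 0.0}, {"x": 20.2, "y": 31.0, "z": -9.5, "twist": 0.0}]
[{"x": 20.2, "y": 31.1, "z": -9.4, "twist": 0.0}]
```

>>> {"name": "drive_tool", "arguments": {"series": [{"x": 0, "y": 0, "z": -30, "twist": 0}, {"x": 0, "y": 0, "z": -35, "twist": 0}, {"x": 10, "y": 20, "z": 0, "twist": 0}, {"x": 25, "y": 35, "z": 0, "twist": 0}, {"x": 25, "y": 35, "z": 0, "twist": 0}], "jaw": 0, "grip_force": 40}}

```text
t: 20.8
ee_pos: [0.6825, 0.0862, 0.3021]
eef_rot: [3.141, 0.002, -0.056]
force: [0.6, -0.1, 0.2]
opening: -0.0
```

```bash
python3 plan.py .752 -.0103 .30 -3.15 4
```

```text
[{"x": 18.7, "y": 23.1, "z": 0.5, "twist": -0.0}, {"x": 18.7, "y": 23.2, "z": 0.5, "twist": -0.0}, {"x": 18.7, "y": 23.1, "z": 0.5, "twist": -0.0}, {"x": 18.7, "y": 23.1, "z": 0.5, "twist": -0.0}]
```

>>> {"name": "drive_tool", "arguments": {"series": [{"x": 18.7, "y": 23, "z": 0.5, "twist": 0}, {"x": 18.7, "y": 23, "z": 0.5, "twist": 0}, {"x": 18.7, "y": 23, "z": 0.5, "twist": 0}, {"x": 18.7, "y": 23, "z": 0.5, "twist": 0}, {"x": 0, "y": 0, "z": 0, "twist": 0}]}}

```text
t: 21.42
ee_pos: [0.7526, -0.01, 0.3]
eef_rot: [3.141, 0.002, -0.058]
force: [0.4, 0.0, -0.2]
opening: -0.0
```

```bash
python3 - <<'E'
from h import *
st=sensors.observe();print(st['t'],st['ee_pos'].round(4),st['eef_rot'].round(4),st['force'].round(1),st['opening'])
im=viewer.camera("wrist"); cv2.imwrite('pics/w16.png',im)
im=viewer.camera("side"); crop(im,(150,60,370,260),3,'pics/s16.png')
im=viewer.camera("top"); cv2.imwrite('pics/top16.png',im)
E
```

```text
21.425 [ 0.7526 -0.01    0.3   ] [ 3.1412e+00  2.0000e-03 -5.8400e-02] [ 0.4  0.  -0.2] -4.214704116350833e-05
```

View pics/w16.png

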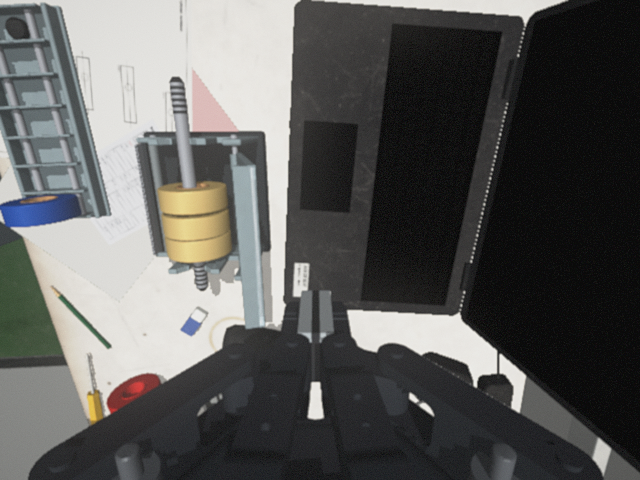

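View pics/s16.png

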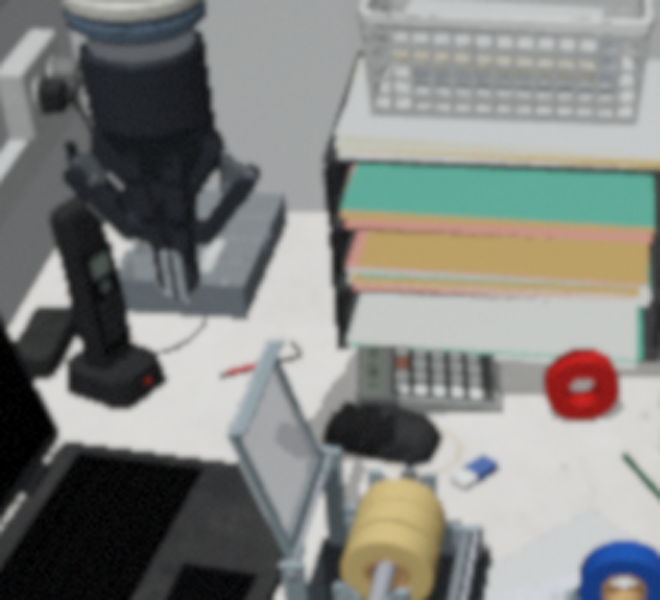

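View pics/top16.png

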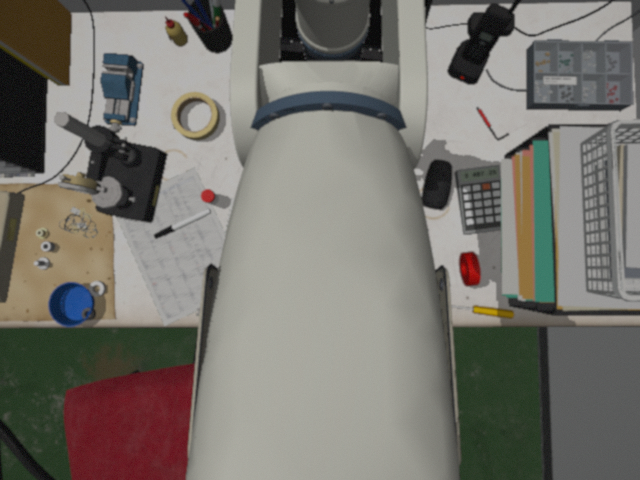

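>>> {"name": "drive_tool", "arguments": {"series": [{"x": 0, "y": 0, "z": 25, "twist": 0}, {"x": 0, "y": 0, "z": 30, "twist": 0}, {"x": 0, "y": 0, "z": 25, "twist": 0}, {"x": 0, "y": 0, "z": 9, "twist": 0}, {"x": 0, "y": 0, "z": 0, "twist": 0}]}}

```text
t: 22.2
ee_pos: [0.752, -0.0071, 0.2128]
eef_rot: [-3.142, 0.001, -0.055]
force: [0.2, 0.1, 0.2]
opening: 0.0001
```

```bash
python3 - <<'E'
from h import *
st=sensors.observe();print(st['t'],st['ee_pos'].round(4),st['eef_rot'].round(4),st['force'].round(1))
O=np.array([.6178,-.003]); ex=np.array([.9985,-.0547])
print('local x',((st['ee_pos'][:2]-O)@ex).round(4))
for th in [1.55,1.4,1.25,1.1,.95,.8,.65,.5,.35,.2,.1,0]:
    print(th, round(58-100*np.cos(th)+5*np.sin(th)+7,1), round(106+100*np.sin(th)+5*np.cos(th)+11,1))
im=viewer.camera("side"); crop(im,(150,60,370,260),3,'pics/s17.png')
E
```

```text
22.2 [ 0.752  -0.0071  0.2128] [-3.1415e+00  7.0000e-04 -5.5400e-02] [0.2 0.1 0.2]
local x 0.1342
1.55 67.9 217.1
1.4 52.9 216.4
1.25 38.2 213.5
1.1 24.1 208.4
0.95 10.9 201.2
0.8 -1.1 192.2
0.65 -11.6 181.5
0.5 -20.4 169.3
0.35 -27.2 156.0
0.2 -32.0 141.8
0.1 -34.0 132.0
0 -35.0 122.0
```

View pics/s17.png

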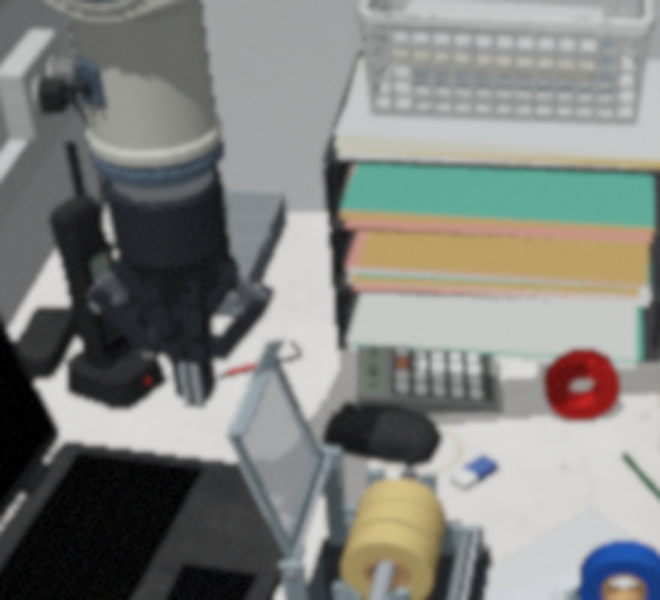

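>>> {"name": "drive_tool", "arguments": {"series": [{"x": -10, "y": 0, "z": 0, "twist": 0}, {"x": -14, "y": 0, "z": 0, "twist": 0}, {"x": -14, "y": 0, "z": 0, "twist": 0}, {"x": -14, "y": 0, "z": 0, "twist": 0}, {"x": -14, "y": 0, "z": 0, "twist": 0}]}}

```text
t: 22.88
ee_pos: [0.6853, -0.0039, 0.2131]
eef_rot: [3.142, -0.0, -0.056]
force: [-0.1, 0.5, -0.1]
opening: -0.0
```

```bash
cat > chk.py <<'E'
from h import *
import sys
st=sensors.observe();print(st['t'],st['ee_pos'].round(4),st['eef_rot'].round(4),st['force'].round(1))
O=np.array([.6178,-.003]); ex=np.array([.9985,-.0547]);ey=np.array([.0547,.9985])
print('local x',((st['ee_pos'][:2]-O)@ex).round(4),((st['ee_pos'][:2]-O)@ey).round(4))
im=viewer.camera("side"); crop(im,(150,60,370,260),3,sys.argv[1])
E
python3 chk.py pics/s18.png
```

```text
22.875 [ 0.6853 -0.0039  0.2131] [ 3.1416e+00 -3.0000e-04 -5.6100e-02] [-0.1  0.5 -0.1]
local x 0.0675 0.0028
```

View pics/s18.png

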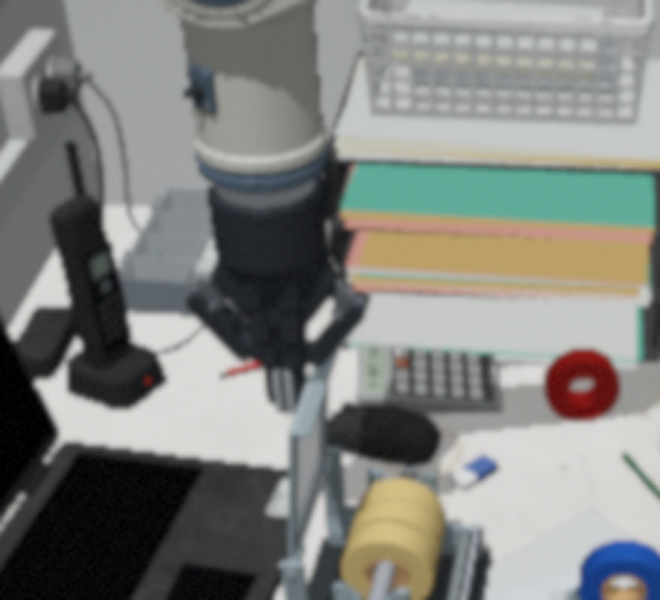

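>>> {"name": "drive_tool", "arguments": {"series": [{"x": -14.5, "y": 0, "z": 0, "twist": 0}, {"x": -14.5, "y": 0, "z": 0, "twist": 0}, {"x": -14, "y": 0, "z": 5, "twist": 0}, {"x": -13, "y": 0, "z": 7, "twist": 0}, {"x": -12, "y": 0, "z": 9, "twist": 0}]}}

```text
t: 23.55
ee_pos: [0.6175, -0.0001, 0.1913]
eef_rot: [3.142, 0.0, -0.056]
force: [0.7, -0.9, -0.8]
opening: -0.0001
```

```bash
python3 chk.py pics/s19.png
```

```text
23.55 [ 6.175e-01 -1.000e-04  1.913e-01] [ 3.1416e+00  1.0000e-04 -5.6000e-02] [ 0.7 -0.9 -0.8]
local x -0.0005 0.0029
```

View pics/s19.png

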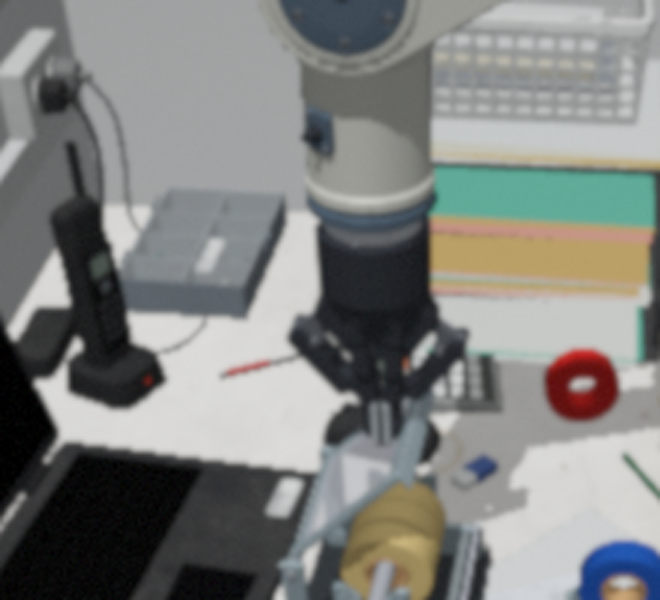

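>>> {"name": "drive_tool", "arguments": {"series": [{"x": -10.5, "y": 0, "z": 10, "twist": 0}, {"x": -9, "y": 0, "z": 12, "twist": 0}, {"x": -7, "y": 0, "z": 13.5, "twist": 0}, {"x": -5, "y": 0, "z": 14, "twist": 0}, {"x": -2, "y": 0, "z": 10, "twist": 0}]}}

```text
t: 24.22
ee_pos: [0.5844, 0.0017, 0.1311]
eef_rot: [3.142, 0.001, -0.056]
force: [-0.3, 0.0, 0.3]
opening: -0.0001
```

>>> {"name": "drive_tool", "arguments": {"series": [{"x": -1, "y": 0, "z": 6, "twist": 0}, {"x": 0, "y": 0, "z": 3, "twist": 0}, {"x": 0, "y": 0, "z": 1, "twist": 0}, {"x": 0, "y": 0, "z": 0, "twist": 0}]}}

```text
t: 24.72
ee_pos: [0.5843, 0.0018, 0.1226]
eef_rot: [-3.142, -0.0, -0.056]
force: [0.5, -0.5, -0.7]
opening: 0.0001
```

```bash
python3 chk.py pics/s20.png
```

```text
24.725 [0.5843 0.0018 0.1226] [-3.1416e+00 -5.0000e-04 -5.6100e-02] [ 0.5 -0.5 -0.7]
local x -0.0337 0.0029
```

View pics/s20.png

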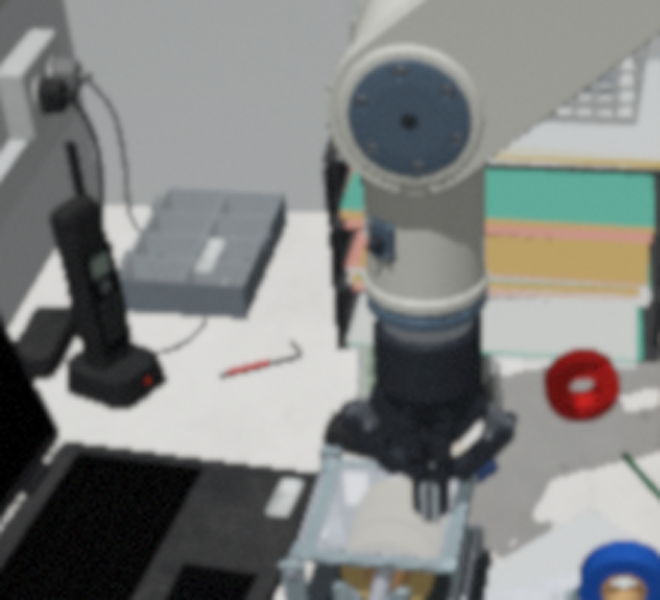

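Press lightly until the force shows the stop.

>>> {"name": "drive_tool", "arguments": {"series": [{"x": 0, "y": 0, "z": 1, "twist": 0}, {"x": 0, "y": 0, "z": 1, "twist": 0}, {"x": 0, "y": 0, "z": 0, "twist": 0}]}}

```text
t: 25.15
ee_pos: [0.5845, 0.0018, 0.1219]
eef_rot: [-3.142, -0.001, -0.056]
force: [-4.3, -0.1, 13.0]
opening: 0.0002
```

>>> {"name": "drive_tool", "arguments": {"series": [{"x": 0, "y": 0, "z": 1, "twist": 0}, {"x": 0, "y": 0, "z": 0, "twist": 0}]}}

```text
t: 25.4
ee_pos: [0.5845, 0.0018, 0.1217]
eef_rot: [-3.142, -0.001, -0.056]
force: [-8.2, -0.5, 21.7]
opening: 0.0002
```

>>> {"name": "drive_tool", "arguments": {"series": [{"x": 0, "y": 0, "z": -3, "twist": 0}, {"x": 0, "y": 0, "z": -15, "twist": 0}, {"x": 0, "y": 0, "z": -40, "twist": 0}, {"x": 0, "y": -30, "z": -40, "twist": 0}, {"x": -20, "y": -50, "z": -20, "twist": 0}]}}

```text
t: 26.02
ee_pos: [0.5704, 0.0829, 0.2406]
eef_rot: [-3.141, -0.005, -0.059]
force: [0.4, 0.8, -0.1]
opening: -0.0001
```

>>> {"name": "drive_tool", "arguments": {"series": [{"x": -40, "y": -45, "z": 0, "twist": 0}, {"x": -40, "y": -45, "z": 0, "twist": 0}, {"x": -30, "y": -45, "z": 0, "twist": 0}, {"x": 0, "y": 0, "z": 0, "twist": 0}]}}

```text
t: 26.52
ee_pos: [0.4646, 0.2263, 0.2383]
eef_rot: [-3.141, -0.0, -0.052]
force: [-0.2, -1.0, -0.4]
opening: -0.0006
```

```bash
python3 - <<'E'
from h import *
st=sensors.observe();print(st['t'],st['ee_pos'].round(4),st['force'].round(1))
im=viewer.camera("top");cv2.imwrite('pics/top21.png',im);crop(im,(220,110,420,330),2.7,'pics/t21.png')
im=viewer.camera("side"); crop(im,(150,100,430,310),2.8,'pics/s21.png')
E
```

```text
26.525 [0.4646 0.2263 0.2383] [-0.2 -1.  -0.4]
```

View pics/t21.png

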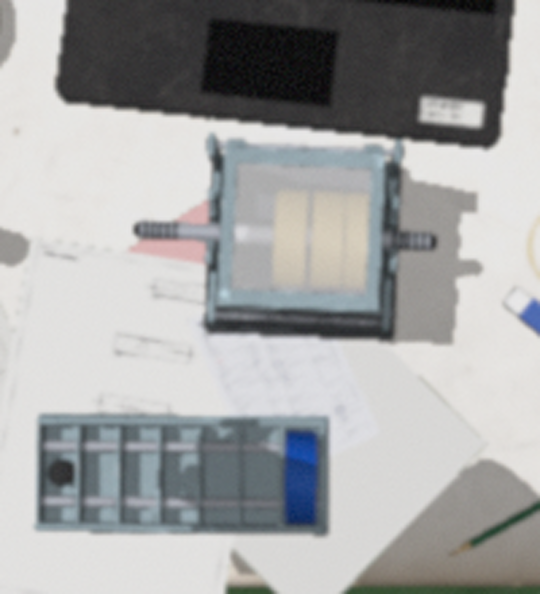

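View pics/s21.png

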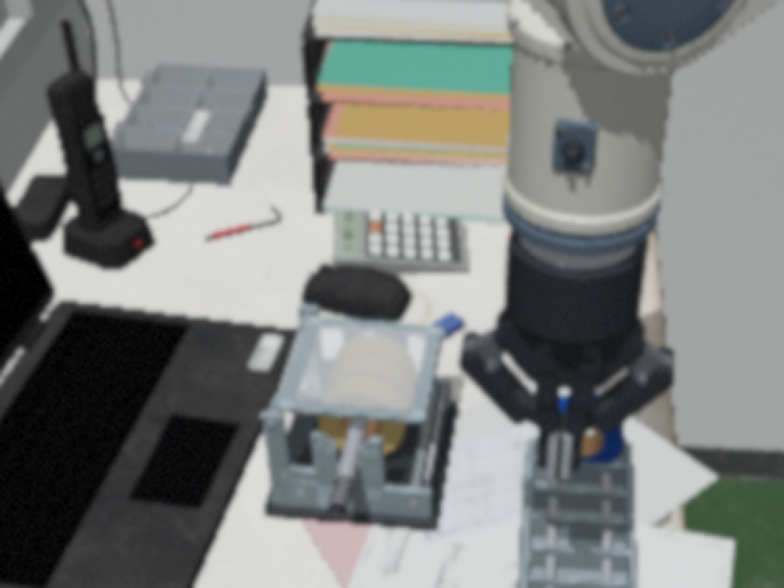

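View pics/top21.png

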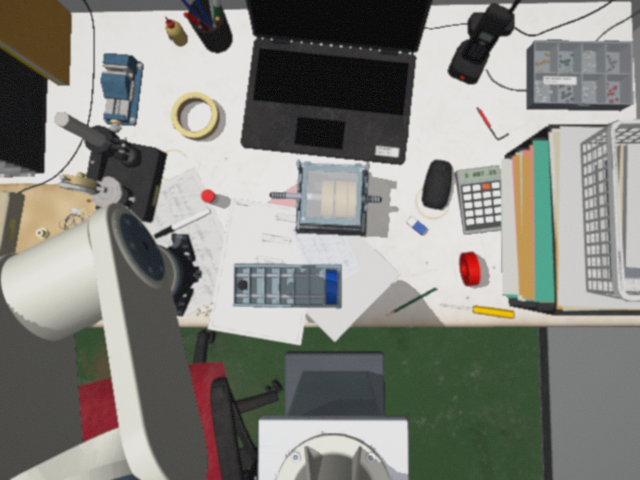

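```bash
python3 - <<'E'
from h import *
C=cam("top");S=cam("side")
O=np.array([.6178,-.003,0]); ex=np.array([.9985,-.0547,0]);ey=np.array([.0547,.9985,0])
for th in(0,.05,.1):
    x=.058-.118*np.cos(th);z=.111+.118*np.sin(th)
    P=[O+ex*x+ey*s+[0,0,z] for s in(.058,-.058)]
    print(th,((proj(C,P)-[220,110])*2.7).round(0).tolist(),((proj(S,P)-[150,100])*2.8).round(0).tolist())
E
```

```text
0 [[217.0, 304.0], [377.0, 311.0]] [[426.0, 419.0], [444.0, 326.0]]
0.05 [[216.0, 303.0], [378.0, 310.0]] [[425.0, 413.0], [444.0, 321.0]]
0.1 [[215.0, 302.0], [378.0, 309.0]] [[425.0, 407.0], [443.0, 315.0]]
```

```bash
python3 - <<'E'
from rig import r
print(r.job_done())
E
```

```text
the job is handed in; nothing more can be done
None
```

The dispenser is loaded and its cover is shut. I handed the job in at about 26.6 s, and no verdict comes back.

**What I did**
- I gripped the axle by its left end (+y) and lifted it out of the notches.
- I ran it through the three tan rolls from the end away from the blue roll, then lifted them off together.
- I laid the axle back in both notches and slid it towards centre. The cheek stopped the rolls during that slide, so I backed the axle off about 6 mm.
- I released the axle, then swung the cover over from behind and pressed it down.

**Last checks**
- **Rolls and axle:** the top and side pictures show all three tan rolls hanging between the cheeks, with the axle in both notches. The axle is not exactly centred: it sits about 10 mm off towards +y, and the rolls are bunched towards the -y cheek.
- **Cover:** it met its stop at the height expected when shut, at about 22 N. Its corners in the side picture match the fully shut position to within a few pixels.
- **Everything else:** the blue roll is still in its bay, and the other things on the desk look unmoved. The arm stood clear and touched nothing.

No check failed. The largest force reading I saw was about 23 N, while pressing the cover shut.

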